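# Close down the lounge's dip dispensing rail

### The arm

A 6-joint arm with a two-finger parallel gripper is mounted at the origin on the work surface. World frame = base frame: x ahead of the robot, y to its left, z up, the work surface at z = 0. Lengths are in mm, angles in rad, forces in N, time in s.
With the tool pointing down it reaches from about 275 to 1000 mm from the base axis. Payload 8.4 kg.
Tool frame: the origin (TCP) lies at the very end of the fingers, on their centre line; the grasp point (between the pads) lies 19 mm behind it; z points along the fingers, x is the direction in which the jaws open and shut, and the axes are right-handed (so a half turn about z gives the same grasp; the last joint's range is limited). The gripper opens to 85 mm and grips with 20 to 120 N. Pads are 22 mm wide; open, the fingers measure 114 mm over their backs; the gripper's body (76 mm by 85 mm) begins 54 mm behind the grasp point. The pads swing forward as they close: fully open they stand 13 mm farther back than shut.
Start: joints at [1.34, 0.353, 1.633, -0, 1.155, -0.002], TCP at [141.754, 608.715, 231.281] pointing down, gripper open.
Joint ranges: [-2.63, 2.63], [-0.92, 2.1], [0.06, 2.66], [-1.3, 4.44], [0, 2.69], [-3.02, 3.02]. Speed limits (rad/s): [2.22, 2.22, 2.79, 3.14, 3.14, 3.14].

### API

Orientations are given as [roll, pitch, yaw] about the fixed x, y, z axes, in that order (R = Rz(yaw) Ry(pitch) Rx(roll)).
In Python, from rig import r gives the robot as it stands.
- The arm moves only by the tool arm_command, never from a script. Its argument "targets" is a list of rows, each a list of 6 numbers: the shift along the tool's x, y, z in m, then the turn, a rotation vector about the tool's x, y, z in rad. A call has 1 to 20 rows; each row shifts and turns the commanded pose from where the row before left it, along the tool's axes as they then stand; what a row does not reach is not made up. A row lasts 1/12 s, in which the tool goes at most 41.7 mm and 7.16 degrees, less where a joint would pass 70% of its speed; a pose out of reach is approached as far as the arm can. A call is refused whole if a number of a shift passes 0.0417 or a number of a turn 0.125, either way. A call with a gripper value outside its range is refused whole. "fingers" is the finger opening in m, from 0 to 0.0854, set as the call begins (left out, the last holds). The fingers move at their own pace and stop on an object; "squeeze" is the grip in N (left out, the last holds). Time passes only in rows, so rows that do not move let the fingers close. It gives the time, the measured TCP pose, the force and the opening at its end, in the units of the state.
- r.sense(): the state, without advancing time (a new reading comes with each control period).
- r.grab_frame(name): name is "scene" or "top"; returns a dict with "image" (420x560x3 uint8, blue, green, red), "fx", "fy", "cx", "cy" (pixels), "k1" (the pictures are not rectified: a ray, as slopes to the right and down, at radius r is drawn at 1 + k1 r^2 times it, then the intrinsics apply), "xyz" and "orientation" of the camera in the world. Camera axes: x right, y down, z forward; pixel columns grow to the right and rows downward; lengths in mm; the calibration is good to about 2 mm. A picture is of the moment at which its call begins. There is no depth.
- r.sign_off(): hands the job in, once; it reports no verdict.
The state is a dict: "clock": time; "qpos": joint angles; "qvel": joint speeds; "joint_efforts": joint torques, N m; "eef_pos": TCP position; "tcp_rot": TCP orientation; "contact_force": force on the tool from outside, world axes, zero at the start; "wrist_torque": the same for the moment, N m; "opening": opening from 0.0 (shut) to 1.0 (fully open).
Only numpy, scipy, OpenCV 4.12 (cv2) and the standard library are available. Lean on these libraries where they do the work, as an engineer would, in place of code of your own. Each camera call takes 0.05 s, during which the arm holds its last target.

### The job

Close down the dip dispenser after service: first push the red shut-off lever fully over to its other stop while every spout is still clipped on, then take off every spout, holding its release button in while you pull, and put them all in the wash tray. When all the spouts are in the tray, turn the portion counter's knob back to its zero stop; leave the tray upright and do not disturb the glasses and the dip board.

Things in the scene. Friction and masses are not known exactly. Their poses are not given: they have to be found in the camera images.
- spout1: clip-on spout, 0.1 kg. Origin: centre of its red housing, 30 x 30 x 40 mm (x, y, z; z up when clipped). A grey plug, 20 x 17 mm, reaches down to 44 mm below the origin; a 12 mm thick bent steel nose leaves the top to +x, out to 52 mm from the origin, up to 33 mm above it. On the +y face: its black release button. None if this spout is absent in this run.
- spout2: clip-on spout, 0.1 kg. Origin: centre of its green housing, 30 x 30 x 40 mm (x, y, z; z up when clipped). A grey plug, 20 x 17 mm, reaches down to 44 mm below the origin; a 12 mm thick bent steel nose leaves the top to +x, out to 52 mm from the origin, up to 33 mm above it. On the +y face: its black release button. None if this spout is absent in this run.
- spout3: clip-on spout, 0.1 kg. Origin: centre of its orange housing, 30 x 30 x 40 mm (x, y, z; z up when clipped). A grey plug, 20 x 17 mm, reaches down to 44 mm below the origin; a 12 mm thick bent steel nose leaves the top to +x, out to 52 mm from the origin, up to 33 mm above it. On the +y face: its black release button. None if this spout is absent in this run.
- spout4: clip-on spout, 0.1 kg. Origin: centre of its white housing, 30 x 30 x 40 mm (x, y, z; z up when clipped). A grey plug, 20 x 17 mm, reaches down to 44 mm below the origin; a 12 mm thick bent steel nose leaves the top to +x, out to 52 mm from the origin, up to 33 mm above it. On the +y face: its black release button. None if this spout is absent in this run.
- spout5: clip-on spout, 0.1 kg. Origin: centre of its blue housing, 30 x 30 x 40 mm (x, y, z; z up when clipped). A grey plug, 20 x 17 mm, reaches down to 44 mm below the origin; a 12 mm thick bent steel nose leaves the top to +x, out to 52 mm from the origin, up to 33 mm above it. On the +y face: its black release button. None if this spout is absent in this run.
- spout1_press (a point): centre of the outer face of spout1's release button: black, 16 x 24 mm, 7.5 mm proud of the housing's +y face, at the origin's height. Sprung: 3 N to start, 9 N fully in (7 mm travel). Gripping the housing across its y, one finger on the button, the other on the far side, with 20 N or more holds it in; across x does not.
- spout2_press (a point): centre of the outer face of spout2's release button: black, 16 x 24 mm, 7.5 mm proud of the housing's +y face, at the origin's height. Sprung: 3 N to start, 9 N fully in (7 mm travel). Gripping the housing across its y, one finger on the button, the other on the far side, with 20 N or more holds it in; across x does not.
- spout3_press (a point): centre of the outer face of spout3's release button: black, 16 x 24 mm, 7.5 mm proud of the housing's +y face, at the origin's height. Sprung: 3 N to start, 9 N fully in (7 mm travel). Gripping the housing across its y, one finger on the button, the other on the far side, with 20 N or more holds it in; across x does not.
- spout4_press (a point): centre of the outer face of spout4's release button: black, 16 x 24 mm, 7.5 mm proud of the housing's +y face, at the origin's height. Sprung: 3 N to start, 9 N fully in (7 mm travel). Gripping the housing across its y, one finger on the button, the other on the far side, with 20 N or more holds it in; across x does not.
- spout5_press (a point): centre of the outer face of spout5's release button: black, 16 x 24 mm, 7.5 mm proud of the housing's +y face, at the origin's height. Sprung: 3 N to start, 9 N fully in (7 mm travel). Gripping the housing across its y, one finger on the button, the other on the far side, with 20 N or more holds it in; across x does not.
- rail: fixed steel rail, 90 x 400 x 30 mm (x, y, z). Origin: centre of underside. Five dark sockets, 35 x 36 mm, at y = -150, -75, 0, 75, 150 mm, tops 52 mm above the table. Clipped spouts have axes parallel to the rail's, origin 74 mm above the table. A tooth at the plug's foot locks under the socket's lip unless the button is held at least 5 mm in; then the spout lifts straight off (24 mm to clear).
- control: fixed grey control box, 90 x 250 x 40 mm (x, y, z). Origin: centre of its underside, on the table. On its top: the shut-off lever at y = -65 mm and the portion counter's knob on a white dial at y = +70 mm.
- shutoff (a joint): shut-off lever on the control box, rad: 0 = open (leaning towards the box's -y), 1.0 = shut (leaning towards the box's +y, its stop). It turns about an axis along the box's x, 62 mm above the table, light to push (about 1 to 2 N at the tip), and stays where it is left.
- shutoff_tip (a point): centre of the red ball, 26 mm across, at the end of the shut-off lever, 60 mm from the lever's axis.
- counter (a joint): portion counter's reset knob, rad: 0 = the zero stop (white line on the knob at the red tick of the dial, on the box's -x side); grows clockwise seen from above, so it is turned back anticlockwise; up to 3.5. Stays where it is left; about 0.04 N m to turn.
- counter_grip (a point): on the vertical axis of the counter knob, 77 mm above the table, the height to grip. The knob's grip is an upright black bar, 42 mm long, 14 mm thick, 32 mm high, its top 84 mm above the table; it lies along this point's x axis (the point turns with the knob), at 0 along the box's x.
- tray: loose open aluminium wash tray, 200 x 220 x 45 mm (x, y, z) outside, walls and floor 5 mm, 0.6 kg. Origin: centre of its underside.
- coupe: bystander: amber stemmed coupe glass, 125 mm high, 98 mm across. Origin: centre of its foot.
- shot: bystander: shot glass, 70 mm high, 44 mm across. Origin: centre of its underside.
- dips: bystander: dark wooden board 80 x 270 x 14 mm with three white dip pots fixed on it, 54 mm high in all. Origin: centre of its underside.
Not all that is in view belongs to the job. Leave any purple or yellow look-alike of the spout3 alone.

How it is judged:
By the outcome, as a careful person would: the job done as asked, in the order asked, and still so for the second after the job is handed in, with the robot touching nothing.
Of spout1, spout2, spout3, spout4, spout5 only 3 to 5 are there at a start; the rules pass over those that are not, and their reading is None.
At some moment in a run one of tray may be knocked a few centimetres aside while the robot is not near it.
Once in a run the grip may slacken for a moment while it holds something.
It also fails if it takes over 210 s, if anything falls off the work surface, if the arm or the gripper's body presses on something with over 40 N, if the wrist force passes 120 N, or if a joint passes its speed limit or range.

## Working session

There is one attempt and no reset: what is moved stays moved. The work goes in short steps, Python scripts to look and compute and a tool call to move; the robot and the scene stay as the last step left them, time stands still between calls to the robot, and variables do not carry over. Pictures are saved under pics/ and viewed, and the job is handed in when it is done.

Besides the shell and the picture viewer there is one more tool, called in YAML: its name, and indented under it one key for each argument. arm_command: Moves the arm, as the interface text tells. Its arguments: {"type":"object","properties":{"targets":{"type":"array"},"fingers":{"type":"number"},"squeeze":{"type":"number"}},"required":["targets"]}

```bash
ls; mkdir -p pics
cat > h.py <<'E'
import numpy as np, cv2
from scipy.spatial.transform import Rotation as R
from rig import r
def grab(n,fn=None):
    f=r.grab_frame(n)
    if fn: cv2.imwrite('pics/'+fn,f['image'])
    return f
def rot(f):
    o=np.array(f['orientation'],float)
    return o if o.shape==(3,3) else R.from_euler('xyz',o).as_matrix()
def ray(f,u,v):
    K=np.array([[f['fx'],0,f['cx']],[0,f['fy'],f['cy']],[0,0,1]],float)
    p=cv2.undistortPoints(np.array([[[u,v]]],float),K,np.array([f['k1'],0,0,0,0],float))[0,0]
    return np.array(f['xyz'],float),rot(f)@np.array([p[0],p[1],1])
def on(f,u,v,z):
    c,d=ray(f,u,v); return c+d*(z-c[2])/d[2]
def proj(f,P):
    q=rot(f).T@(np.array(P,float)-np.array(f['xyz'])); x,y=q[:2]/q[2]; s=1+f['k1']*(x*x+y*y)
    return np.array([f['fx']*x*s+f['cx'],f['fy']*y*s+f['cy']])
def tri(f,a,g,b):
    c,d=ray(f,*a);e,h=ray(g,*b)
    A=np.stack([d,-h],1);s=np.linalg.lstsq(A,e-c,rcond=None)[0]
    p,q=c+d*s[0],e+h*s[1];return (p+q)/2,np.linalg.norm(p-q)
E
python3 - <<'E'
from h import *
for n in('scene','top'):
    f=grab(n,n+'0.png');print(n,{k:v for k,v in f.items() if k!='image'})
print(r.sense())
E
```

```text
pics
scene {'fx': 510.6364561420311, 'fy': 510.6364561420311, 'cx': 282.6064086475931, 'cy': 197.26178639263057, 'k1': 0.05429197610656473, 'xyz': array([1018.84127493, -479.2879964 , 1111.26141446]), 'orientation': array([-2.55289369e+00,  5.88493517e-04,  7.68734663e-01])}
top {'fx': 381.8625169590808, 'fy': 381.8625169590808, 'cx': 281.44034909493166, 'cy': 204.90042636208148, 'k1': -0.05788246063879184, 'xyz': array([478.26766232,  -7.02289205, 933.53459567]), 'orientation': array([-3.02183058,  0.04339038, -1.5861287 ])}
{'clock': 0.1, 'qpos': array([ 1.33961829e+00,  3.53561151e-01,  1.63404892e+00, -3.97133644e-05,
        1.15518448e+00, -2.42233879e-03]), 'qvel': array([-0.00152967, -0.00161314, -0.00190934, -0.00031684,  0.002929  ,
        0.0006866 ]), 'joint_efforts': array([-4.34863096e-04, -6.06354189e+01, -3.42821288e+01, -2.74540889e-05,
        3.99601864e-03, -5.45411609e-06]), 'eef_pos': array([141.6593658 , 608.30879137, 230.65246653]), 'tcp_rot': array([3.14155925e+00, 1.20198362e-03, 1.34205667e+00]), 'contact_force': array([-0.19198772, -0.08657585,  0.99749615]), 'wrist_torque': array([-0.03013372,  0.03670364,  0.00193512]), 'opening': 1.0051928334187032}
```

View pics/top0.png

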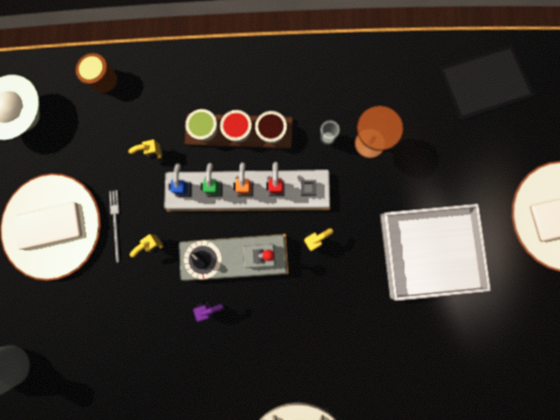

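View pics/scene0.png

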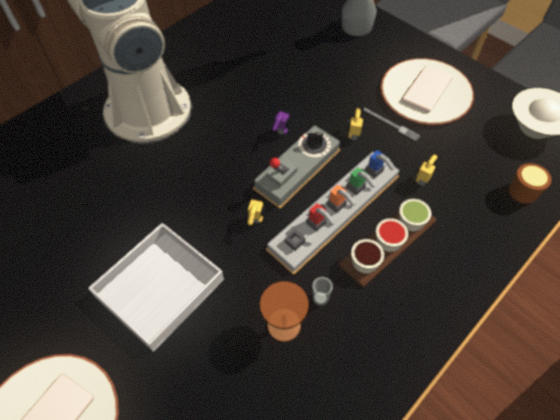

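The top picture shows the rail at (248,190) with blue (178,186), green (209,186), orange (242,186) and red (275,186) spouts and an empty socket at (308,186), so white is absent. The control box is at (234,257), with the knob at (203,259) and the red ball at (267,256). The tray is at (436,252).

Things that could be mistaken for spouts are the yellow ones at (148,148), (148,243) and (318,239) and the purple one at (208,312). None of these is a target. The red dip (236,125) could be mistaken for the red ball. I'll crop closer to check.

Run:
```python
from h import *
a=cv2.imread('pics/top0.png')[90:330,110:350];cv2.imwrite('pics/c1.png',cv2.resize(a,(600,600),interpolation=cv2.INTER_CUBIC) )
a=cv2.imread('pics/scene0.png')[110:290,220:460];cv2.imwrite('pics/c2.png',cv2.resize(a,(800,600),interpolation=cv2.INTER_CUBIC) )
```

```text
(no output)
```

View pics/c1.png

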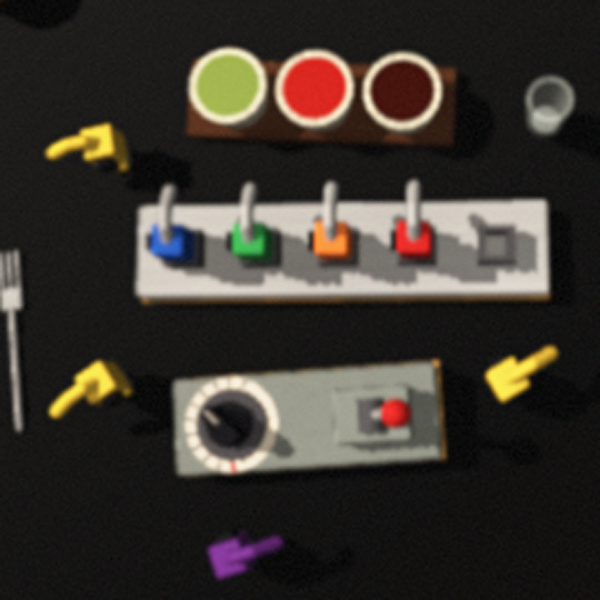

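View pics/c2.png

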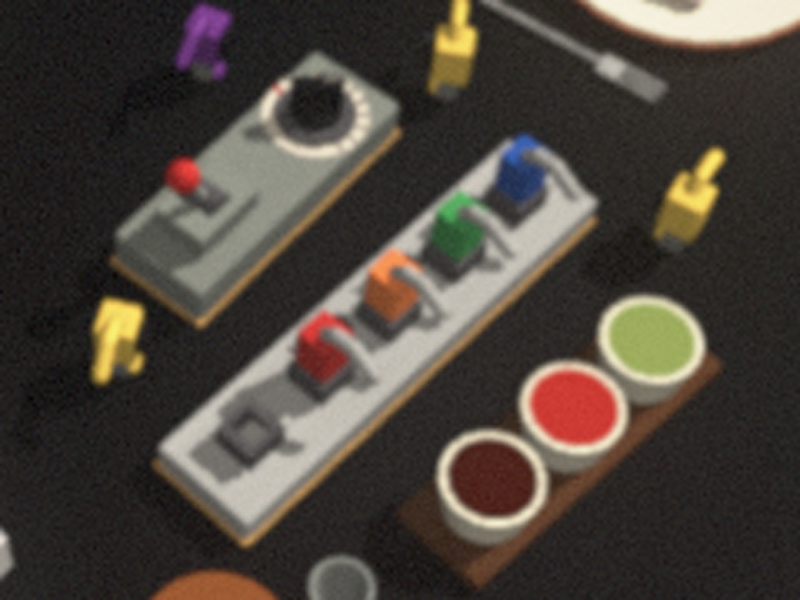

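```bash
cat > m.py <<'E'
from h import *
def crn(f,z,mask,name):
    c=max(cv2.findContours(mask,0,1)[0],key=cv2.contourArea)
    q=cv2.minAreaRect(cv2.convexHull(c)); b=cv2.boxPoints(q)
    P=np.array([on(f,*p,z)[:2] for p in b]); m=P.mean(0)
    e=P[1]-P[0],P[2]-P[1]
    l=max(e,key=np.linalg.norm); 
    print(name,'c',m.round(1),'sizes',[round(float(np.linalg.norm(x)),1) for x in e],'long-axis yaw(deg from y)',round(float((np.degrees(np.arctan2(l[1],l[0]))-90+90)%180-90),2),'px',b.astype(int).tolist())
COL={'red':[(0,6),(174,180)],'orange':[(8,17)],'green':[(45,85)],'blue':[(100,125)]}
def cmask(im,n,sat=130,val=60):
    h=cv2.cvtColor(im,cv2.COLOR_BGR2HSV);m=0
    for a,b in COL[n]: m=m|cv2.inRange(h,(a,sat,val),(b,255,255))
    return m
def blobs(im,n,amin=25):
    k,l,s,c=cv2.connectedComponentsWithStats(cmask(im,n))
    return [(c[i].round(1).tolist(),s[i].tolist()) for i in range(1,k) if s[i][4]>amin]
E
python3 - <<'E'
from m import *
f=r.grab_frame('top');g=r.grab_frame('scene')
im=f['image'];h=cv2.cvtColor(im,cv2.COLOR_BGR2HSV)
def roi(m,x0,y0,x1,y1):
    o=np.zeros_like(m);o[y0:y1,x0:x1]=m[y0:y1,x0:x1];return cv2.morphologyEx(o,cv2.MORPH_CLOSE,np.ones((9,9)))
w=cv2.inRange(h,(0,0,120),(180,60,255))
crn(f,30,roi(w,160,160,335,212),'rail')
gm=cv2.inRange(h,(0,0,70),(180,90,255))
crn(f,40,roi(gm,175,228,292,285),'box')
crn(f,45,roi(gm,375,200,495,305),'tray')
for n in COL: print(n,'top',blobs(f['image'],n),'\n scene',blobs(g['image'],n))
E
```

```text
rail c [637.9 117.2] sizes [404.9, 110.7] long-axis yaw(deg from y) -0.81 px [[163, 163], [328, 161], [329, 206], [164, 209]]
box c [466.  149.2] sizes [253.4, 92.8] long-axis yaw(deg from y) 2.99 px [[177, 240], [283, 233], [286, 273], [179, 280]]
tray c [ 463.1 -334. ] sizes [266.7, 225.1] long-axis yaw(deg from y) 4.13 px [[379, 211], [492, 201], [501, 299], [388, 309]]
red top [([235.2, 124.6], [223, 113, 25, 24, 475]), ([270.4, 125.9], [259, 115, 24, 23, 413]), ([275.3, 186.5], [268, 178, 15, 16, 172]), ([267.7, 255.0], [262, 250, 12, 11, 111])] 
 scene [([274.2, 161.8], [269, 157, 11, 11, 90]), ([315.8, 214.1], [310, 204, 15, 20, 175]), ([391.7, 231.8], [379, 221, 26, 22, 432]), ([367.4, 253.1], [356, 243, 24, 21, 361])]
orange top [([347.3, 14.4], [344, 9, 8, 15, 53]), ([245.9, 19.1], [243, 13, 8, 15, 58]), ([276.3, 33.8], [0, 12, 560, 40, 3157]), ([146.8, 23.9], [144, 19, 6, 12, 35]), ([91.1, 68.5], [75, 52, 33, 33, 358]), ([377.5, 130.8], [354, 105, 50, 54, 1959]), ([218.3, 116.5], [215, 114, 7, 7, 27]), ([253.2, 118.0], [250, 116, 7, 7, 30]), ([288.7, 119.5], [285, 117, 7, 
[... 348 characters left out ...]
, ([525.7, 12.5], [506, 0, 45, 31, 524]), ([58.5, 50.7], [38, 17, 46, 68, 617]), ([480.0, 44.5], [472, 31, 17, 28, 141]), ([71.0, 45.5], [66, 41, 11, 9, 26]), ([31.5, 79.5], [28, 75, 9, 11, 26]), ([37.2, 95.3], [31, 92, 13, 8, 31]), ([3.7, 113.0], [0, 107, 9, 12, 27]), ([528.3, 185.6], [511, 163, 41, 40, 746]), ([336.4, 195.9], [330, 186, 15, 20, 183]), ([395.0, 253.5], [359, 216, 77, 70, 397]), ([503.8, 348.8], [402, 220, 158, 200, 14868]), ([283.8, 309.1], [259, 280, 50, 62, 2275]), ([99.0, 373.6], [66, 354, 53, 55, 113])]
green top [([209.8, 187.3], [202, 180, 15, 14, 126])] 
 scene []
blue top [([177.8, 187.6], [170, 181, 15, 13, 135])] 
 scene [([375.5, 160.7], [370, 150, 12, 20, 136])]
```

Run:
```python
from h import *
im=cv2.imread('pics/top0.png')
a=im[160:220,158:338];cv2.imwrite('pics/d1.png',cv2.resize(a,(792,264),interpolation=cv2.INTER_CUBIC) )
a=im[228:288,172:292];cv2.imwrite('pics/d2.png',cv2.resize(a,(780,390),interpolation=cv2.INTER_CUBIC) )
a=im[196:306,372:502];cv2.imwrite('pics/d3.png',cv2.resize(a,(650,550),interpolation=cv2.INTER_CUBIC) )
```

```text
(no output)
```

View pics/d1.png

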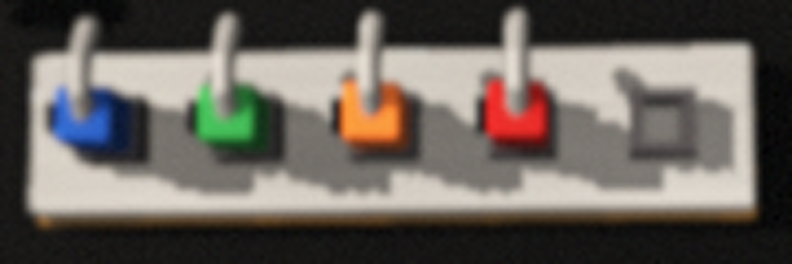

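View pics/d2.png

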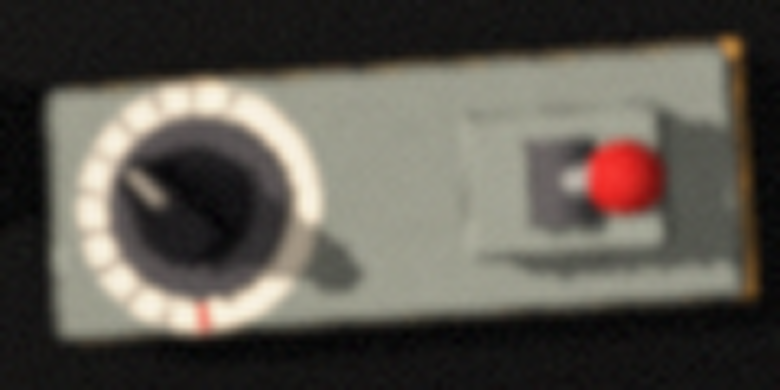

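View pics/d3.png

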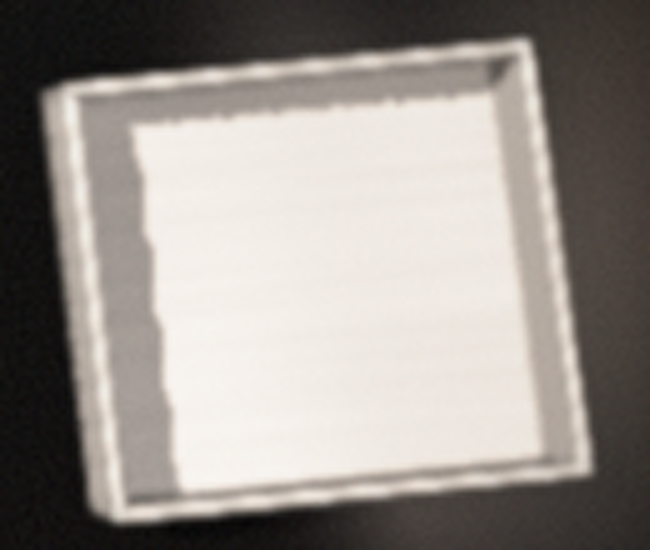

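Run:
```python
from m import *
f=r.grab_frame('top');g=r.grab_frame('scene')
def q(name,pts,s,o,z,L,W):
    P=np.array([on(f,p[0]/s+o[0]-.0,p[1]/s+o[1],z)[:2] for p in pts]) # TL TR BR BL
    c=P.mean(0)
    yl=(P[0]-P[1]+P[3]-P[2]); xl=(P[0]-P[3]+P[1]-P[2])
    print(name,c.round(1),'y-len',np.linalg.norm(P[0]-P[1]).round(1),np.linalg.norm(P[3]-P[2]).round(1),'x-len',np.linalg.norm(P[0]-P[3]).round(1),np.linalg.norm(P[1]-P[2]).round(1),'yaw',np.degrees(np.arctan2(-yl[0],yl[1])).round(2),np.degrees(np.arctan2(xl[1],xl[0])).round(2))
    return c
q('rail',[(32,53),(752,43),(754,208),(28,212)],4.4,(158,160),30,0,0)
q('box',[(44,92),(722,45),(745,297),(60,340)],6.5,(172,228),40,0,0)
q('tray',[(70,85),(530,42),(592,470),(118,520)],5,(372,196),45,0,0)
for n,a,b in(('blue',(177.8,187.6),(375.5,160.7)),('red',(275.3,186.5),(315.8,214.1)),('orange',(242.7,186.9),(336.4,195.9)),('ball',(267.7,255),(274.2,161.8))):
    p,e=tri(f,a,g,b);print(n,p.round(1),round(e,1))
# top faces z=94 
for n,(u,v) in dict(blue=(83,115),green=(226,113),orange=(371,112),red=(515,110)).items(): print(n,on(f,u/4.4+158,v/4.4+160,94).round(1))
for p in((125,168),(165,207)): print('line',on(f,p[0]/6.5+172,p[1]/6.5+228,84).round(1))
print('tick',on(f,205/6.5+172,316/6.5+228,42).round(1),'dialc',on(f,200/6.5+172,206/6.5+228,42).round(1))
```

```text
rail [627.6 115.6] y-len 400.0 398.5 x-len 89.4 90.7 yaw -0.75 -0.61
box [464.4 147.8] y-len 248.0 247.8 x-len 89.6 89.9 yaw 3.01 4.4
tray [ 470.9 -327.7] y-len 216.3 218.3 x-len 199.1 197.4 yaw 4.38 4.06
blue [628.  269.5  68.3] 2.4
red [625.6  42.   67.9] 1.2
orange [626.5 117.3  66.7] 1.8
ball [470.3  57.6 118.7] 0.3
blue [627.7 264.5  94. ]
green [626.9 189.8  94. ]
orange [625.6 115.   94. ]
red [625.   41.5  94. ]
line [474.8 232.3  84. ]
line [461.4 218.2  84. ]
tick [421.5 214.4  42. ] dialc [460.7 216.5  42. ]
```

Rail, box and tray sizes come out at 400x90, 248x90 and 217x198, which matches the description, and the spout heights are plausible. The plan is to point jaw x along world y, keep the fingers shut, and push the ball from its -y side.

arm_command:
  targets:
    - [0, 0, 0, 0, 0, -0.108]
    - [0, 0, 0, 0, 0, -0.109]
    - [-0.033, 0.018, 0, 0, 0, 0]
    - [-0.033, 0.018, 0, 0, 0, 0]
    - [-0.033, 0.018, 0, 0, 0, 0]
    - [-0.033, 0.018, 0, 0, 0, 0]
    - [-0.033, 0.018, 0, 0, 0, 0]
    - [-0.033, 0.018, 0, 0, 0, 0]
    - [-0.033, 0.018, 0, 0, 0, 0]
    - [-0.033, 0.018, 0, 0, 0, 0]
    - [-0.033, 0.018, 0, 0, 0, 0]
    - [-0.033, 0.018, 0, 0, 0, 0]
    - [-0.033, 0.018, 0, 0, 0, 0]
    - [-0.033, 0.018, 0, 0, 0, 0]
    - [-0.033, 0.018, 0, 0, 0, 0]
    - [-0.033, 0.018, 0, 0, 0, 0]
    - [-0.033, 0.018, 0, 0, 0, 0]
    - [-0.033, 0.018, 0, 0, 0, 0]
    - [-0.033, 0.018, 0, 0, 0, 0]
    - [0, 0, 0, 0, 0, 0]
  fingers: 0
  squeeze: 40

```text
clock: 1.97
eef_pos: [443.9, 39.4, 231.7]
tcp_rot: [3.139, 0.002, 1.555]
contact_force: [0.8, -0.2, 0.3]
opening: 0.003
```

arm_command:
  targets:
    - [-0.016, 0.012, 0, 0, 0, 0]
    - [-0.016, 0.012, 0, 0, 0, 0]
    - [0, 0, 0.02, 0, 0, 0]
    - [0, 0, 0.02, 0, 0, 0]
    - [0, 0, 0.02, 0, 0, 0]
    - [0, 0, 0.02, 0, 0, 0]
    - [0, 0, 0.02, 0, 0, 0]
    - [0, 0, 0.02, 0, 0, 0]
    - [0, 0, 0.006, 0, 0, 0]
    - [0, 0, 0, 0, 0, 0]
    - [0, 0, 0, 0, 0, 0]

```text
clock: 2.88
eef_pos: [464.9, 12.0, 105.7]
tcp_rot: [-3.141, 0.0, 1.559]
contact_force: [1.1, 0.9, -0.1]
opening: -0.003
```

Run:
```python
from h import *
grab('top','t1.png');a=cv2.imread('pics/t1.png')[150:350,170:350];cv2.imwrite('pics/t1c.png',cv2.resize(a,(540,600),interpolation=cv2.INTER_CUBIC))
print(r.sense()['eef_pos'],r.sense()['qpos'])
```

```text
[465.36237947  11.97005795 106.15606487] [ 2.25000013e-02  2.80402516e-01  2.07633683e+00 -1.13354079e-05
  7.83825039e-01 -1.53661160e+00]
```

View pics/t1c.png

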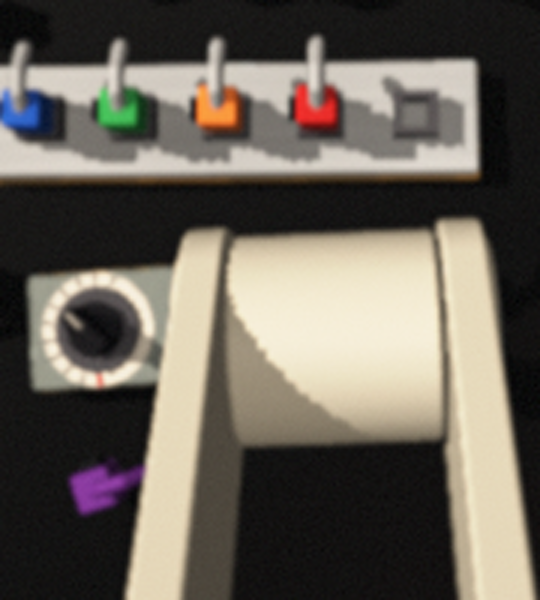

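The arm blocks the top view of the lever, so I'll push in steps and go by the force reading.

arm_command:
  targets:
    - [0.006, 0.002, 0, 0, 0, 0]
    - [0.006, 0, 0, 0, 0, 0]
    - [0.006, 0, 0, 0, 0, 0]
    - [0.006, 0, 0, 0, 0, 0]
    - [0.006, 0, 0, 0, 0, 0]
    - [0.006, 0, 0, 0, 0, 0]
    - [0.006, 0, 0, 0, 0, 0]
    - [0.006, 0, 0, 0, 0, 0]
    - [0.006, 0, 0, 0, 0, 0]
    - [0.006, 0, 0, 0, 0, 0]
    - [0.006, 0, 0, 0, 0, 0]

```text
clock: 3.85
eef_pos: [467.2, 78.4, 105.1]
tcp_rot: [-3.141, 0.0, 1.559]
contact_force: [-0.1, -1.5, -1.0]
opening: 0.002
```

arm_command:
  targets:
    - [0.003, 0, 0, 0, 0, 0]
    - [0.003, 0, 0, 0, 0, 0]
    - [0, 0, 0, 0, 0, 0]

```text
clock: 4.1
eef_pos: [467.7, 84.4, 105.3]
tcp_rot: [3.141, -0.0, 1.559]
contact_force: [0.7, -0.2, 0.5]
opening: -0.002
```

Run:
```python
from h import *
grab('scene','s1.png');a=cv2.imread('pics/s1.png')[60:290,180:460];cv2.imwrite('pics/s1c.png',cv2.resize(a,(730,600),interpolation=cv2.INTER_CUBIC))
print(r.sense()['eef_pos'],r.sense()['contact_force'])
```

```text
[467.68841577  84.15697192 105.29928677] [0.70004198 0.35917343 0.43726039]
```

View pics/s1c.png

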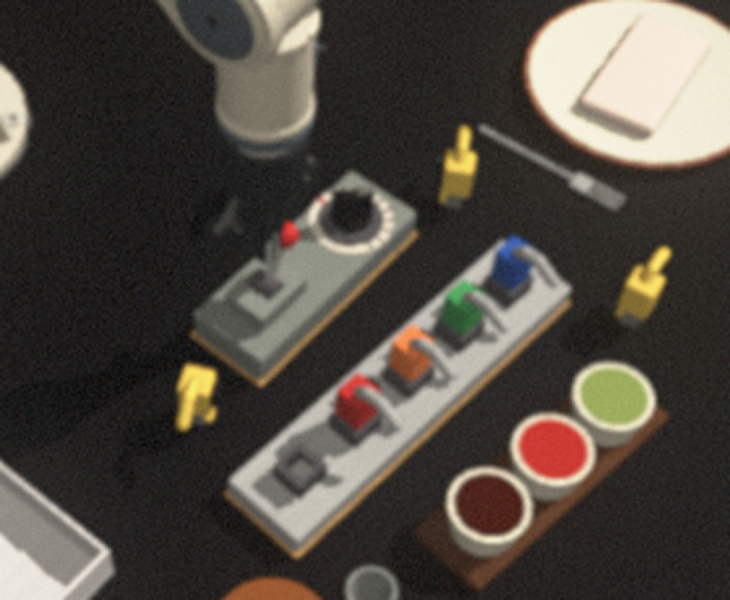

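The lever is over: its ball is at about (290,234) in the crop. No stop force has shown yet, so I'll push further in small steps.

arm_command:
  targets:
    - [0.002, 0, 0, 0, 0, 0]
    - [0.001, 0, 0, 0, 0, 0]
    - [0, 0, 0, 0, 0, 0]

```text
clock: 4.4
eef_pos: [467.6, 85.5, 105.3]
tcp_rot: [-3.142, 0.002, 1.56]
contact_force: [0.1, -10.3, -0.1]
opening: -0.0
```

arm_command:
  targets:
    - [0.002, 0, 0, 0, 0, 0]
    - [0.001, 0, 0, 0, 0, 0]
    - [0, 0, 0, 0, 0, 0]

```text
clock: 4.65
eef_pos: [467.6, 86.4, 105.2]
tcp_rot: [-3.141, 0.006, 1.561]
contact_force: [2.8, -25.4, 2.6]
opening: 0.001
```

arm_command:
  targets:
    - [0.002, 0, 0, 0, 0, 0]
    - [0.001, 0, 0, 0, 0, 0]
    - [0, 0, 0, 0, 0, 0]

```text
clock: 4.9
eef_pos: [467.6, 87.1, 105.2]
tcp_rot: [-3.141, 0.01, 1.563]
contact_force: [3.3, -43.1, 3.4]
opening: 0.001
```

The force rose sharply to 43 N, so the lever is at its stop. I'll back off, rise and move over the red spout.

arm_command:
  targets:
    - [-0.006, 0, 0, 0, 0, 0]
    - [-0.015, 0, 0, 0, 0, 0]
    - [-0.02, 0, 0, 0, 0, 0]
    - [0, 0, -0.03, 0, 0, 0]
    - [0, 0, -0.03, 0, 0, 0]
    - [0, 0.025, -0.03, 0, 0, 0]
    - [0, 0.027, 0, 0, 0, 0]
    - [-0.005, 0.027, 0, 0, 0, 0]
    - [-0.005, 0.027, 0, 0, 0, 0]
    - [0, 0.027, 0, 0, 0, 0]
    - [0, 0.025, 0, 0, 0, 0]
    - [0, 0, 0, 0, 0, 0]
    - [0, 0, 0, 0, 0, 0]
  fingers: 0.06
  squeeze: 50

```text
clock: 5.98
eef_pos: [625.6, 39.8, 194.8]
tcp_rot: [-3.141, -0.0, 1.558]
contact_force: [-0.2, -0.4, -0.3]
opening: 0.704
```

Run:
```python
from m import *
f=grab('top','t2.png');g=grab('scene','s2.png')
for n in ('red','orange'): print(n,[b for b in blobs(g['image'],n) if 200<b[0][0]<350 and b[0][1]<230])
print('ball expected px',proj(g,(466.5,111.7,114.7)),'at -.05rad', proj(g,(466.6,109,116.2)))
a=cv2.imread('pics/s2.png')[60:290,180:460];cv2.imwrite('pics/s2c.png',cv2.resize(a,(730,600),interpolation=cv2.INTER_CUBIC))
print(r.sense())
```

```text
red [([288.9, 148.8], [284, 144, 11, 11, 84]), ([315.8, 214.0], [310, 204, 15, 20, 176])]
orange [([336.4, 195.9], [330, 186, 15, 20, 182])]
ball expected px [288.37881292 149.57467119] at -.05rad [287.66608704 149.82289145]
{'clock': 6.0833, 'qpos': array([ 6.14156348e-02,  3.89308543e-01,  1.66608766e+00,  1.48469851e-04,
        1.08769355e+00, -1.49742681e+00]), 'qvel': array([ 0.00370697, -0.01318388,  0.00882585, -0.0014524 , -0.00231778,
        0.00025101]), 'joint_efforts': array([-1.48516232e-01, -6.09575915e+01, -3.35829270e+01, -5.49141740e-03,
       -8.17523198e-02, -1.72858240e-04]), 'eef_pos': array([623.96950094,  39.91771337, 194.85424681]), 'tcp_rot': array([-3.14008995e+00, -2.12785567e-05,  1.55877337e+00]), 'contact_force': array([-0.39467567, -0.43763852, -0.37256087]), 'wrist_torque': array([-0.00151725,  0.01437238,  0.02670062]), 'opening': 0.7051794473016941}
```

View pics/s2c.png

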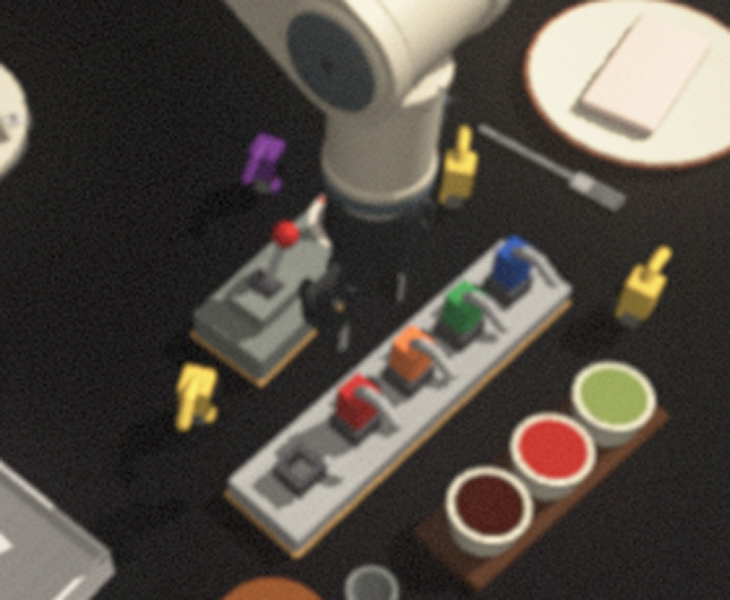

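The ball is at (288.9,148.8) in the full scene picture, against (288.4,149.6) expected at the stop, so the lever is shut. Next I descend on the red spout.

arm_command:
  targets:
    - [0.0015, 0.001, 0.025, 0, 0, 0]
    - [0, 0, 0.025, 0, 0, 0]
    - [0, 0, 0.02, 0, 0, 0]
    - [0, 0, 0.018, 0, 0, 0]
    - [0, 0, 0.012, 0, 0, 0]
    - [0, 0, 0.012, 0, 0, 0]
    - [0, 0, 0.012, 0, 0, 0]
    - [0, 0, 0.008, 0, 0, 0]
    - [0, 0, 0.004, 0, 0, 0]
    - [0, 0, 0, 0, 0, 0]

```text
clock: 6.92
eef_pos: [625.7, 41.4, 58.6]
tcp_rot: [-3.141, 0.0, 1.559]
contact_force: [-0.5, -0.7, -0.0]
opening: 0.705
```

arm_command:
  targets:
    - [0, 0, 0, 0, 0, 0]
    - [0, 0, 0, 0, 0, 0]
    - [0, 0, 0, 0, 0, 0]
    - [0, 0, 0, 0, 0, 0]
    - [0, 0, 0, 0, 0, 0]
    - [0, 0, 0, 0, 0, 0]
    - [0, 0, 0, 0, 0, 0]
  fingers: 0.0

```text
clock: 7.5
eef_pos: [627.1, 41.2, 60.5]
tcp_rot: [3.139, 0.0, 1.559]
contact_force: [-0.7, -3.1, 6.1]
opening: 0.341
```

arm_command:
  targets:
    - [0, 0, -0.004, 0, 0, 0]
    - [0, 0, -0.004, 0, 0, 0]
    - [0, 0, -0.004, 0, 0, 0]
    - [0, 0, -0.006, 0, 0, 0]
    - [0, 0, -0.008, 0, 0, 0]
    - [0, 0, -0.008, 0, 0, 0]
    - [0, 0, -0.01, 0, 0, 0]
    - [0, 0, 0, 0, 0, 0]

```text
clock: 8.17
eef_pos: [627.5, 41.6, 105.9]
tcp_rot: [3.138, -0.0, 1.559]
contact_force: [0.0, -0.2, -0.2]
opening: 0.344
```

Red is free of its socket. I'll rise and carry it towards the tray.

arm_command:
  targets:
    - [0, 0, -0.03, 0, 0, 0]
    - [-0.01, 0, -0.03, 0, 0, 0]
    - [-0.024, -0.008, -0.02, 0, 0, 0]
    - [-0.024, -0.009, 0, 0, 0, 0]
    - [-0.024, -0.009, 0, 0, 0, 0]
    - [-0.024, -0.009, 0, 0, 0, 0]
    - [-0.024, -0.009, 0, 0, 0, 0]
    - [-0.024, -0.009, 0, 0, 0, 0]
    - [-0.024, -0.009, 0, 0, 0, 0]
    - [-0.024, -0.009, 0, 0, 0, 0]
    - [-0.024, -0.009, 0, 0, 0, 0]
    - [-0.024, -0.009, 0, 0, 0, 0]
    - [-0.024, -0.009, 0, 0, 0, 0]
    - [-0.024, -0.009, 0, 0, 0, 0]
    - [-0.024, -0.009, 0, 0, 0, 0]
    - [-0.024, -0.009, 0, 0, 0, 0]
    - [-0.024, -0.009, 0, 0, 0, 0]
    - [-0.024, -0.009, 0, 0, 0, 0]
    - [-0.024, -0.008, 0, 0, 0, 0]
    - [0, 0, 0, 0, 0, 0]

```text
clock: 9.83
eef_pos: [468.9, -378.5, 183.6]
tcp_rot: [3.141, 0.002, 1.557]
contact_force: [0.3, -0.4, -0.9]
opening: 0.347
```

Run:
```python
from m import *
f=grab('top','t3.png');g=grab('scene','s3.png')
cv2.imwrite('pics/s3c.png',np.hstack([cv2.resize(g['image'],(400,300)),cv2.resize(f['image'],(400,300))]))
print(r.sense()['eef_pos'],r.sense()['qpos'],r.sense()['opening'])
```

```text
[ 469.74982618 -375.32708878  183.25779402] [-6.76727906e-01  3.65537761e-01  1.73085547e+00  2.15509989e-04
  1.04526566e+00 -2.23392092e+00] 0.346484641126568
```

View pics/s3c.png

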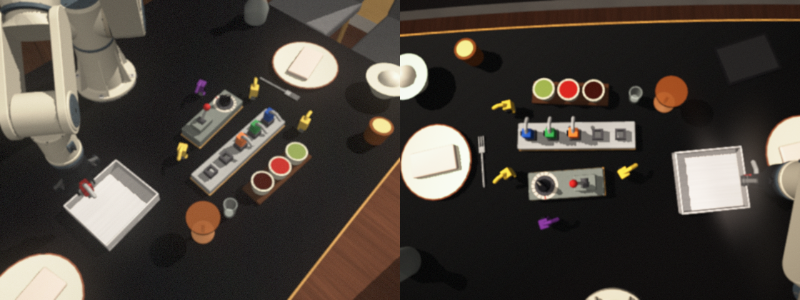

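Red is held over the tray, and the tray still shows at about (434,252) in top pixels, so it hasn't moved. I'll lower red into the tray.

arm_command:
  targets:
    - [-0.001, 0.012, 0.02, 0, 0, 0]
    - [0, 0, 0.02, 0, 0, 0]
    - [0, 0, 0.02, 0, 0, 0]
    - [0, 0, 0.02, 0, 0, 0]
    - [0, 0, 0.02, 0, 0, 0]
    - [0, 0, 0.015, 0, 0, 0]
    - [0, 0, 0.012, 0, 0, 0]
    - [0, 0, 0.008, 0, 0, 0]
    - [0, 0, 0.005, 0, 0, 0]
    - [0, 0, 0.003, 0, 0, 0]
    - [0, 0, 0, 0, 0, 0]

```text
clock: 10.85
eef_pos: [482.3, -375.7, 40.2]
tcp_rot: [3.142, -0.0, 1.559]
contact_force: [0.4, 0.9, -0.5]
opening: 0.345
```

arm_command:
  targets:
    - [0, 0, 0.002, 0, 0, 0]
    - [0, 0, 0.002, 0, 0, 0]
    - [0, 0, 0, 0, 0, 0]

```text
clock: 11.1
eef_pos: [482.2, -376.0, 36.5]
tcp_rot: [3.141, 0.0, 1.559]
contact_force: [-0.3, 0.3, -0.9]
opening: 0.341
```

arm_command:
  targets:
    - [0, 0, 0.001, 0, 0, 0]
    - [0, 0, 0.001, 0, 0, 0]
    - [0, 0, 0, 0, 0, 0]

```text
clock: 11.35
eef_pos: [482.4, -376.2, 35.5]
tcp_rot: [3.141, 0.0, 1.559]
contact_force: [-3.2, 1.3, 8.9]
opening: 0.35
```

Floor contact. I'll release it and rise.

arm_command:
  targets:
    - [0, 0, 0, 0, 0, 0]
    - [0, 0, 0, 0, 0, 0]
    - [0, 0, 0, 0, 0, 0]
    - [0, 0, 0, 0, 0, 0]
    - [0, 0, 0, 0, 0, 0]
    - [0, 0, -0.005, 0, 0, 0]
    - [0, 0, -0.015, 0, 0, 0]
    - [0, 0, -0.025, 0, 0, 0]
    - [0, 0, -0.025, 0, 0, 0]
    - [0, 0, -0.025, 0, 0, 0]
    - [0, 0, -0.025, 0, 0, 0]
    - [0, 0, -0.025, 0, 0, 0]
    - [0, 0, 0, 0, 0, 0]
  fingers: 0.055

```text
clock: 12.43
eef_pos: [484.4, -377.6, 184.9]
tcp_rot: [3.135, 0.005, 1.559]
contact_force: [0.3, 0.0, 0.0]
opening: 0.64
```

Run:
```python
from m import *
f=grab('top','t4.png');g=grab('scene','s4.png')
a=g['image'][200:360,60:260]
cv2.imwrite('pics/s4c.png',cv2.resize(a,(800,600)))
print(r.sense()['eef_pos'])
```

```text
[ 482.6656364  -376.22986303  180.59289881]
```

View pics/s4c.png

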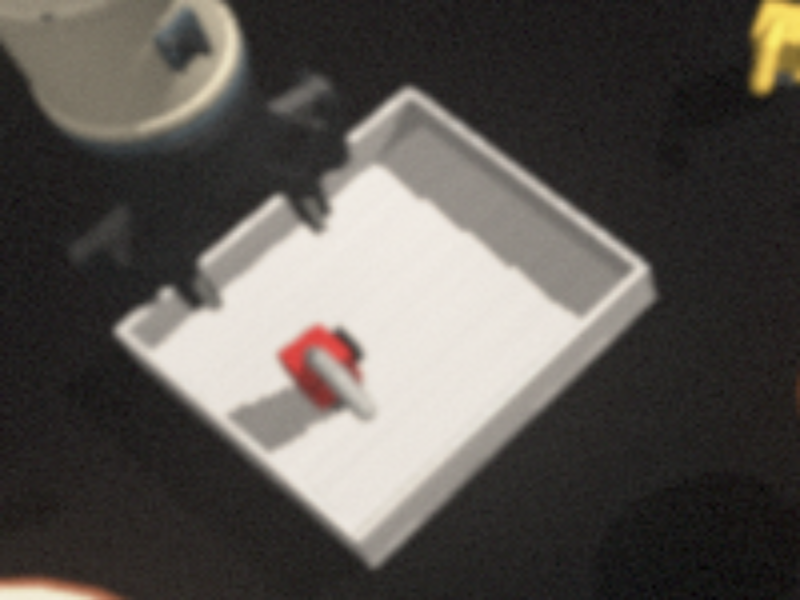

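Red stands in the tray at (320,365) in the crop. Next is orange.

arm_command:
  targets:
    - [0.026, 0.008, 0, 0, 0, 0]
    - [0.026, 0.008, 0, 0, 0, 0]
    - [0.026, 0.007, 0, 0, 0, 0]
    - [0.026, 0.007, 0, 0, 0, 0]
    - [0.026, 0.007, 0, 0, 0, 0]
    - [0.026, 0.007, 0, 0, 0, 0]
    - [0.026, 0.007, 0, 0, 0, 0]
    - [0.026, 0.007, 0, 0, 0, 0]
    - [0.026, 0.007, 0, 0, 0, 0]
    - [0.026, 0.007, 0, 0, 0, 0]
    - [0.026, 0.007, 0, 0, 0, 0]
    - [0.026, 0.007, 0, 0, 0, 0]
    - [0.026, 0.007, 0, 0, 0, 0]
    - [0.026, 0.007, 0, 0, 0, 0]
    - [0.026, 0.007, 0, 0, 0, 0]
    - [0.026, 0.007, 0, 0, 0, 0]
    - [0.026, 0.008, 0, 0, 0, 0]
    - [0.026, 0.008, 0, 0, 0, 0]
    - [0.026, 0.008, 0, 0, 0, 0]
    - [0, 0, 0, 0, 0, 0]
  fingers: 0.06

```text
clock: 14.2
eef_pos: [626.4, 120.5, 177.8]
tcp_rot: [-3.141, -0.001, 1.561]
contact_force: [-0.4, -0.7, 0.1]
opening: 0.703
```

arm_command:
  targets:
    - [0, 0, 0, 0, 0, 0]
    - [0, 0, 0, 0, 0, 0]

```text
clock: 14.37
eef_pos: [625.0, 116.0, 177.9]
tcp_rot: [-3.139, 0.001, 1.56]
contact_force: [0.4, 0.3, 0.0]
opening: 0.701
```

arm_command:
  targets:
    - [0, 0.001, 0.02, 0, 0, 0]
    - [0, 0, 0.02, 0, 0, 0]
    - [0, 0, 0.02, 0, 0, 0]
    - [0, 0, 0.014, 0, 0, 0]
    - [0, 0, 0.012, 0, 0, 0]
    - [0, 0, 0.012, 0, 0, 0]
    - [0, 0, 0.01, 0, 0, 0]
    - [0, 0, 0.007, 0, 0, 0]
    - [0, 0, 0.003, 0, 0, 0]
    - [0, 0, 0, 0, 0, 0]

```text
clock: 15.2
eef_pos: [626.7, 116.3, 60.7]
tcp_rot: [-3.141, 0.0, 1.559]
contact_force: [0.0, 0.1, 0.9]
opening: 0.705
```

arm_command:
  targets:
    - [0, 0, 0, 0, 0, 0]
    - [0, 0, 0, 0, 0, 0]
    - [0, 0, 0, 0, 0, 0]
    - [0, 0, 0, 0, 0, 0]
    - [0, 0, 0, 0, 0, 0]
    - [0, 0, 0, 0, 0, 0]
    - [0, 0, 0, 0, 0, 0]
  fingers: 0.0

```text
clock: 15.78
eef_pos: [627.8, 116.3, 62.4]
tcp_rot: [3.14, 0.0, 1.559]
contact_force: [0.1, -2.7, 5.8]
opening: 0.343
```

arm_command:
  targets:
    - [0, 0, -0.004, 0, 0, 0]
    - [0, 0, -0.004, 0, 0, 0]
    - [0, 0, -0.004, 0, 0, 0]
    - [0, 0, -0.006, 0, 0, 0]
    - [0, 0, -0.008, 0, 0, 0]
    - [0, 0, -0.008, 0, 0, 0]
    - [0, 0, -0.01, 0, 0, 0]
    - [0, 0, -0.026, 0, 0, 0]
    - [0, 0, -0.03, 0, 0, 0]
    - [0, 0, -0.02, 0, 0, 0]
    - [0, 0, 0, 0, 0, 0]

```text
clock: 16.7
eef_pos: [629.8, 117.0, 187.1]
tcp_rot: [3.134, -0.002, 1.559]
contact_force: [1.1, -0.2, -0.2]
opening: 0.343
```

Run:
```python
from m import *
f=grab('top','t5.png');g=grab('scene','s5.png')
cv2.imwrite('pics/s5c.png',np.hstack([cv2.resize(g['image'],(400,300)),cv2.resize(f['image'],(400,300))]))
print(r.sense()['eef_pos'],r.sense()['opening'])
h=cv2.cvtColor(f['image'],cv2.COLOR_BGR2HSV);m=cv2.inRange(h,(0,0,150),(180,70,255));o=m*0;o[190:315,360:500]=m[190:315,360:500]
h=cv2.cvtColor(cv2.imread('pics/top0.png'),cv2.COLOR_BGR2HSV);m=cv2.inRange(h,(0,0,150),(180,70,255));p=m*0;p[190:315,360:500]=m[190:315,360:500]
crn(f,45,o,'tray now');crn(f,45,p,'tray before')
```

```text
[627.47174017 116.5587807  182.66682951] 0.3469746876136835
tray now c [ 462.9 -336.1] sizes [231.1, 201.9] long-axis yaw(deg from y) 4.38 px [[387, 216], [486, 206], [494, 294], [396, 304]]
tray before c [ 471.7 -322.5] sizes [235.0, 203.3] long-axis yaw(deg from y) 5.16 px [[380, 212], [480, 201], [489, 290], [390, 301]]
```

View pics/s5c.png

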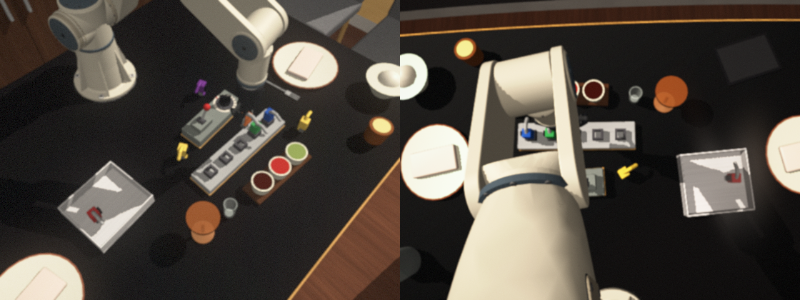

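The tray has been knocked: it moved by about (-9,-14) mm. I'll check the tray and red up close.

Run:
```python
from h import *
im=cv2.imread('pics/t5.png')[196:316,372:512];b=cv2.imread('pics/s5.png')[210:370,60:240]
cv2.imwrite('pics/s6c.png',np.hstack([cv2.resize(im,(400,343)),cv2.resize(b,(386,343))]))
```

View pics/s6c.png

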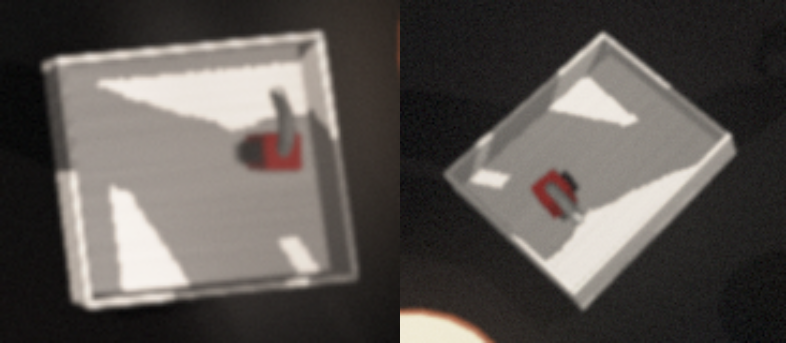

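Run:
```python
from h import *
f=r.grab_frame('top')
s=400/140;P=np.array([on(f,a/s+372,b/s+196,45)[:2] for a,b in((60,62),(322,33),(356,277),(88,306))]);c=P.mean(0)
print(c,np.linalg.norm(P[0]-P[1]),np.linalg.norm(P[1]-P[2]))
yl=P[0]-P[1]+P[3]-P[2];t=np.arctan2(-yl[0],yl[1]);print(np.degrees(t))
M=np.array([[np.cos(t),-np.sin(t)],[np.sin(t),np.cos(t)]])
for k in((8,50),(8,-50),(-72,50),(-72,-50)): print(k,(c+M@k).round(1))
print('red top',on(f,283/s+372,152/s+196,69).round(1))
```

```text
[ 462.61528949 -342.90300912] 216.15605600746713 196.56967970040222
4.9113570171016105
(8, 50) [ 466.3 -292.4]
(8, -50) [ 474.9 -392. ]
(-72, 50) [ 386.6 -299.3]
(-72, -50) [ 395.2 -398.9]
red top [ 474.4 -394.1   69. ]
```

arm_command:
  targets:
    - [-0.024, -0.009, 0, 0, 0, 0]
    - [-0.024, -0.009, 0, 0, 0, 0]
    - [-0.024, -0.009, 0, 0, 0, 0]
    - [-0.024, -0.009, 0, 0, 0, 0]
    - [-0.024, -0.009, 0, 0, 0, 0]
    - [-0.024, -0.009, 0, 0, 0, 0]
    - [-0.024, -0.009, 0, 0, 0, 0]
    - [-0.024, -0.009, 0, 0, 0, 0]
    - [-0.024, -0.009, 0, 0, 0, 0]
    - [-0.024, -0.009, 0, 0, 0, 0]
    - [-0.024, -0.009, 0, 0, 0, 0]
    - [-0.024, -0.009, 0, 0, 0, 0]
    - [-0.024, -0.009, 0, 0, 0, 0]
    - [-0.024, -0.01, 0, 0, 0, 0]
    - [-0.024, -0.01, 0, 0, 0, 0]
    - [-0.024, -0.01, 0, 0, 0, 0]
    - [-0.026, -0.009, 0, 0, 0, 0]
    - [0, 0, 0, 0, 0, 0]
    - [0, 0, 0, 0, 0, 0]
    - [0, 0, 0, 0, 0, 0]

```text
clock: 18.52
eef_pos: [465.6, -291.0, 180.2]
tcp_rot: [-3.14, -0.001, 1.558]
contact_force: [-0.2, 0.5, -1.8]
opening: 0.342
```

Run:
```python
from h import *
g=grab('scene','s7.png');cv2.imwrite('pics/s7c.png',cv2.resize(g['image'][160:370,20:300],(800,600)))
print(r.sense()['eef_pos'],r.sense()['opening'])
```

```text
[ 465.87728958 -290.77014198  180.46193929] 0.34293069239435225
```

View pics/s7c.png

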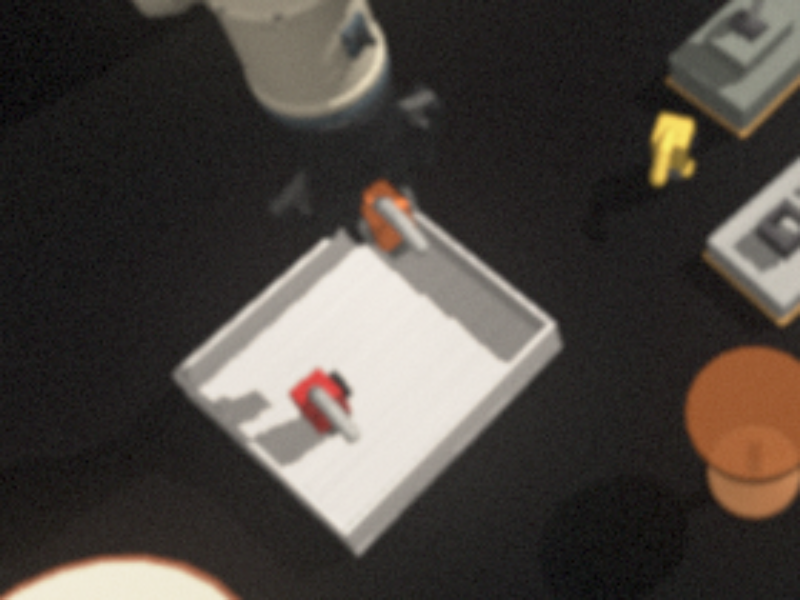

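Orange is held and red still stands. I'll lower orange.

arm_command:
  targets:
    - [-0.001, 0, 0.02, 0, 0, 0]
    - [0, 0, 0.02, 0, 0, 0]
    - [0, 0, 0.02, 0, 0, 0]
    - [0, 0, 0.02, 0, 0, 0]
    - [0, 0, 0.02, 0, 0, 0]
    - [0, 0, 0.015, 0, 0, 0]
    - [0, 0, 0.012, 0, 0, 0]
    - [0, 0, 0.008, 0, 0, 0]
    - [0, 0, 0.004, 0, 0, 0]
    - [0, 0, 0.002, 0, 0, 0]
    - [0, 0, 0, 0, 0, 0]

```text
clock: 19.48
eef_pos: [466.4, -292.6, 40.4]
tcp_rot: [3.141, 0.0, 1.559]
contact_force: [0.1, -0.4, -1.1]
opening: 0.345
```

arm_command:
  targets:
    - [0, 0, 0.001, 0, 0, 0]
    - [0, 0, 0.001, 0, 0, 0]
    - [0, 0, 0, 0, 0, 0]

```text
clock: 19.73
eef_pos: [466.4, -292.9, 38.7]
tcp_rot: [3.141, 0.0, 1.559]
contact_force: [-0.6, -0.6, -0.7]
opening: 0.342
```

arm_command:
  targets:
    - [0, 0, 0.001, 0, 0, 0]
    - [0, 0, 0.001, 0, 0, 0]
    - [0, 0, 0, 0, 0, 0]

```text
clock: 19.98
eef_pos: [466.4, -293.0, 37.4]
tcp_rot: [3.141, 0.0, 1.559]
contact_force: [-3.0, 1.5, 12.2]
opening: 0.347
```

arm_command:
  targets:
    - [0, 0, 0.0005, 0, 0, 0]
    - [0, 0, 0, 0, 0, 0]

```text
clock: 20.15
eef_pos: [466.5, -293.0, 37.4]
tcp_rot: [3.141, 0.001, 1.559]
contact_force: [-3.6, 3.0, 18.0]
opening: 0.345
```

arm_command:
  targets:
    - [0, 0, -0.001, 0, 0, 0]
    - [0, 0, 0, 0, 0, 0]
    - [0, 0, 0, 0, 0, 0]
    - [0, 0, 0, 0, 0, 0]
    - [0, 0, 0, 0, 0, 0]
    - [0, 0, -0.005, 0, 0, 0]
    - [0, 0, -0.014, 0, 0, 0]
    - [0, 0, -0.025, 0, 0, 0]
    - [0, 0, -0.025, 0, 0, 0]
    - [0, 0, -0.025, 0, 0, 0]
    - [0, 0, -0.025, 0, 0, 0]
    - [0, 0, -0.025, 0, 0, 0]
    - [0, 0, 0, 0, 0, 0]
  fingers: 0.055

```text
clock: 21.23
eef_pos: [468.5, -294.1, 185.9]
tcp_rot: [3.135, 0.004, 1.559]
contact_force: [0.7, -0.7, 0.8]
opening: 0.643
```

arm_command:
  targets:
    - [0.027, 0.009, 0, 0, 0, 0]
    - [0.027, 0.009, 0, 0, 0, 0]
    - [0.027, 0.009, 0, 0, 0, 0]
    - [0.027, 0.009, 0, 0, 0, 0]
    - [0.027, 0.009, 0, 0, 0, 0]
    - [0.027, 0.009, 0, 0, 0, 0]
    - [0.027, 0.009, 0, 0, 0, 0]
    - [0.027, 0.009, 0, 0, 0, 0]
    - [0.027, 0.009, 0, 0, 0, 0]
    - [0.027, 0.009, 0, 0, 0, 0]
    - [0.027, 0.009, 0, 0, 0, 0]
    - [0.027, 0.009, 0, 0, 0, 0]
    - [0.027, 0.009, 0, 0, 0, 0]
    - [0.027, 0.009, 0, 0, 0, 0]
    - [0.027, 0.009, 0, 0, 0, 0]
    - [0.027, 0.009, 0, 0, 0, 0]
    - [0.027, 0.006, 0, 0, 0, 0]
    - [0.026, 0.005, 0, 0, 0, 0]
    - [0, 0, 0, 0, 0, 0]
    - [0, 0, 0, 0, 0, 0]
  fingers: 0.06

```text
clock: 22.9
eef_pos: [626.6, 191.6, 180.1]
tcp_rot: [-3.141, 0.0, 1.561]
contact_force: [0.0, -0.6, -0.6]
opening: 0.705
```

Run:
```python
from h import *
g=grab('scene','s8.png');f=grab('top','t8.png')
im=f['image'][196:316,372:512];b=g['image'][210:370,60:240]
cv2.imwrite('pics/s8c.png',np.hstack([cv2.resize(im,(400,343)),cv2.resize(b,(386,343))]))
print(r.sense()['eef_pos'],r.sense()['opening'])
```

```text
[626.30810212 189.86132214 180.30239531] 0.7061228613569568
```

View pics/s8c.png

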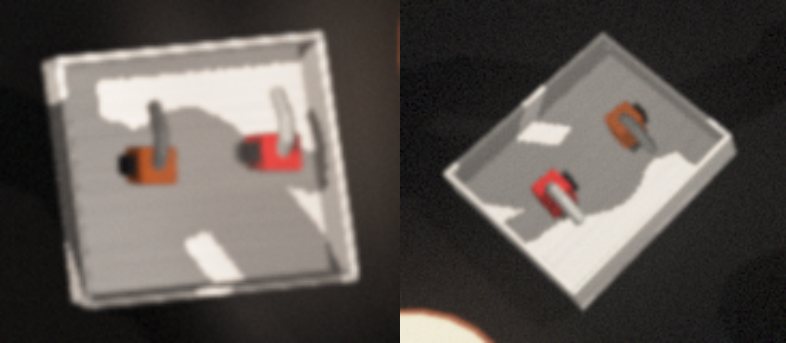

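Both spouts stand in the tray, and the tray hasn't moved since. Now green, descending 121 mm.

arm_command:
  targets:
    - [0.0005, 0.001, 0.02, 0, 0, 0]
    - [0, 0, 0.02, 0, 0, 0]
    - [0, 0, 0.02, 0, 0, 0]
    - [0, 0, 0.016, 0, 0, 0]
    - [0, 0, 0.012, 0, 0, 0]
    - [0, 0, 0.012, 0, 0, 0]
    - [0, 0, 0.01, 0, 0, 0]
    - [0, 0, 0.007, 0, 0, 0]
    - [0, 0, 0.003, 0, 0, 0]
    - [0, 0, 0, 0, 0, 0]

```text
clock: 23.83
eef_pos: [627.6, 190.8, 60.3]
tcp_rot: [-3.141, 0.0, 1.559]
contact_force: [-0.1, 0.2, 0.5]
opening: 0.7
```

arm_command:
  targets:
    - [0, 0, 0, 0, 0, 0]
    - [0, 0, 0, 0, 0, 0]
    - [0, 0, 0, 0, 0, 0]
    - [0, 0, 0, 0, 0, 0]
    - [0, 0, 0, 0, 0, 0]
    - [0, 0, 0, 0, 0, 0]
    - [0, 0, 0, 0, 0, 0]
  fingers: 0.0

```text
clock: 24.42
eef_pos: [628.7, 191.0, 62.0]
tcp_rot: [3.14, -0.0, 1.559]
contact_force: [-0.6, -2.3, 6.7]
opening: 0.347
```

arm_command:
  targets:
    - [0, 0, -0.004, 0, 0, 0]
    - [0, 0, -0.004, 0, 0, 0]
    - [0, 0, -0.004, 0, 0, 0]
    - [0, 0, -0.006, 0, 0, 0]
    - [0, 0, -0.008, 0, 0, 0]
    - [0, 0, -0.008, 0, 0, 0]
    - [0, 0, -0.01, 0, 0, 0]
    - [0, 0, 0, 0, 0, 0]

```text
clock: 25.08
eef_pos: [629.2, 191.4, 107.5]
tcp_rot: [3.138, -0.001, 1.559]
contact_force: [0.4, 1.0, -0.9]
opening: 0.343
```

arm_command:
  targets:
    - [0, 0, -0.025, 0, 0, 0]
    - [0, 0, -0.025, 0, 0, 0]
    - [-0.01, -0.005, -0.024, 0, 0, 0]
    - [-0.025, -0.012, 0, 0, 0, 0]
    - [-0.025, -0.012, 0, 0, 0, 0]
    - [-0.025, -0.012, 0, 0, 0, 0]
    - [-0.025, -0.012, 0, 0, 0, 0]
    - [-0.025, -0.012, 0, 0, 0, 0]
    - [-0.025, -0.012, 0, 0, 0, 0]
    - [-0.025, -0.012, 0, 0, 0, 0]
    - [-0.025, -0.012, 0, 0, 0, 0]
    - [-0.025, -0.012, 0, 0, 0, 0]
    - [-0.025, -0.012, 0, 0, 0, 0]
    - [-0.025, -0.012, 0, 0, 0, 0]
    - [-0.025, -0.012, 0, 0, 0, 0]
    - [-0.025, -0.012, 0, 0, 0, 0]
    - [-0.025, -0.012, 0, 0, 0, 0]
    - [-0.025, -0.012, 0, 0, 0, 0]
    - [-0.025, -0.012, 0, 0, 0, 0]
    - [-0.025, -0.012, 0, 0, 0, 0]

```text
clock: 26.75
eef_pos: [413.0, -242.7, 179.1]
tcp_rot: [3.141, 0.0, 1.559]
contact_force: [0.6, -1.4, -1.4]
opening: 0.345
```

arm_command:
  targets:
    - [-0.025, -0.012, 0, 0, 0, 0]
    - [-0.025, -0.012, 0, 0, 0, 0]
    - [-0.008, -0.003, 0, 0, 0, 0]
    - [0, 0, 0, 0, 0, 0]
    - [0, 0, 0, 0, 0, 0]

```text
clock: 27.17
eef_pos: [386.0, -299.1, 178.9]
tcp_rot: [3.141, -0.0, 1.557]
contact_force: [-0.0, 1.0, -1.7]
opening: 0.346
```

Run:
```python
from h import *
g=grab('scene','s9.png');cv2.imwrite('pics/s9c.png',cv2.resize(g['image'][160:370,20:300],(800,600)))
print(r.sense()['eef_pos'],r.sense()['opening'])
```

```text
[ 386.23924132 -298.63281049  178.79790191] 0.34659021296976833
```

View pics/s9c.png

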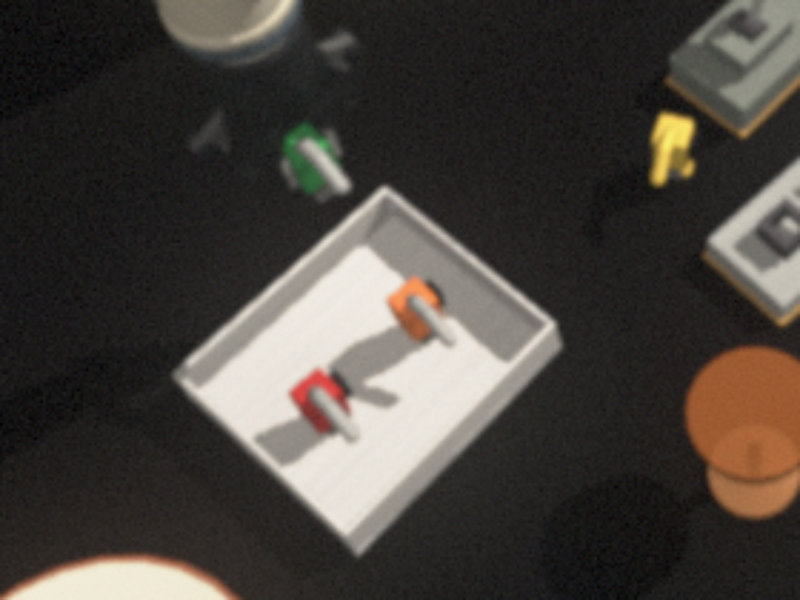

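arm_command:
  targets:
    - [0, 0.003, 0.02, 0, 0, 0]
    - [0, 0, 0.02, 0, 0, 0]
    - [0, 0, 0.02, 0, 0, 0]
    - [0, 0, 0.02, 0, 0, 0]
    - [0, 0, 0.02, 0, 0, 0]
    - [0, 0, 0.015, 0, 0, 0]
    - [0, 0, 0.012, 0, 0, 0]
    - [0, 0, 0.007, 0, 0, 0]
    - [0, 0, 0.004, 0, 0, 0]
    - [0, 0, 0.002, 0, 0, 0]
    - [0, 0, 0, 0, 0, 0]

```text
clock: 28.13
eef_pos: [389.4, -299.0, 38.9]
tcp_rot: [3.141, 0.0, 1.56]
contact_force: [0.0, -0.1, -1.3]
opening: 0.344
```

arm_command:
  targets:
    - [0, 0, 0.001, 0, 0, 0]
    - [0, 0, 0.001, 0, 0, 0]
    - [0, 0, 0, 0, 0, 0]

```text
clock: 28.38
eef_pos: [389.3, -299.5, 37.2]
tcp_rot: [3.141, 0.001, 1.559]
contact_force: [0.2, -0.3, -1.0]
opening: 0.344
```

arm_command:
  targets:
    - [0, 0, 0.001, 0, 0, 0]
    - [0, 0, 0, 0, 0, 0]

```text
clock: 28.55
eef_pos: [389.4, -299.6, 36.9]
tcp_rot: [3.141, 0.001, 1.559]
contact_force: [-2.2, 1.3, 11.8]
opening: 0.342
```

arm_command:
  targets:
    - [0, 0, 0, 0, 0, 0]
    - [0, 0, 0, 0, 0, 0]
    - [0, 0, 0, 0, 0, 0]
    - [0, 0, 0, 0, 0, 0]
    - [0, 0, 0, 0, 0, 0]
    - [0, 0, -0.005, 0, 0, 0]
    - [0, 0, -0.015, 0, 0, 0]
    - [0, 0, -0.025, 0, 0, 0]
    - [0, 0, -0.025, 0, 0, 0]
    - [0, 0, -0.025, 0, 0, 0]
    - [0, 0, -0.025, 0, 0, 0]
    - [0, 0, -0.025, 0, 0, 0]
    - [0, 0, 0, 0, 0, 0]
  fingers: 0.055

```text
clock: 29.63
eef_pos: [391.2, -300.9, 185.6]
tcp_rot: [3.136, 0.004, 1.559]
contact_force: [1.4, -1.5, -0.1]
opening: 0.644
```

arm_command:
  targets:
    - [0.028, 0.012, 0, 0, 0, 0]
    - [0.028, 0.012, 0, 0, 0, 0]
    - [0.028, 0.012, 0, 0, 0, 0]
    - [0.028, 0.012, 0, 0, 0, 0]
    - [0.028, 0.012, 0, 0, 0, 0]
    - [0.028, 0.012, 0, 0, 0, 0]
    - [0.028, 0.012, 0, 0, 0, 0]
    - [0.028, 0.012, 0, 0, 0, 0]
    - [0.028, 0.012, 0, 0, 0, 0]
    - [0.028, 0.012, 0, 0, 0, 0]
    - [0.028, 0.012, 0, 0, 0, 0]
    - [0.028, 0.012, 0, 0, 0, 0]
    - [0.028, 0.012, 0, 0, 0, 0]
    - [0.028, 0.012, 0, 0, 0, 0]
    - [0.028, 0.012, 0, 0, 0, 0]
    - [0.028, 0.012, 0, 0, 0, 0]
    - [0.028, 0.012, 0, 0, 0, 0]
    - [0.028, 0.012, 0, 0, 0, 0]
    - [0.028, 0.01, 0, 0, 0, 0]
    - [0.028, 0.007, 0, 0, 0, 0]
  fingers: 0.06

```text
clock: 31.3
eef_pos: [629.1, 259.4, 180.3]
tcp_rot: [-3.141, 0.0, 1.559]
contact_force: [0.3, -0.2, 0.6]
opening: 0.702
```

arm_command:
  targets:
    - [0.007, 0, 0, 0, 0, 0]
    - [0, 0, 0, 0, 0, 0]
    - [0, 0, 0, 0, 0, 0]

```text
clock: 31.55
eef_pos: [628.0, 264.6, 180.1]
tcp_rot: [-3.14, 0.001, 1.56]
contact_force: [-0.5, -0.5, -0.5]
opening: 0.701
```

Run:
```python
from h import *
g=grab('scene','s10.png');f=grab('top','t10.png')
im=f['image'][196:316,372:512];b=g['image'][210:370,60:240]
cv2.imwrite('pics/s10c.png',np.hstack([cv2.resize(im,(400,343)),cv2.resize(b,(386,343))]))
print(r.sense()['eef_pos'],r.sense()['opening'])
```

```text
[628.22561832 263.6138194  180.54902106] 0.7027995405479376
```

View pics/s10c.png

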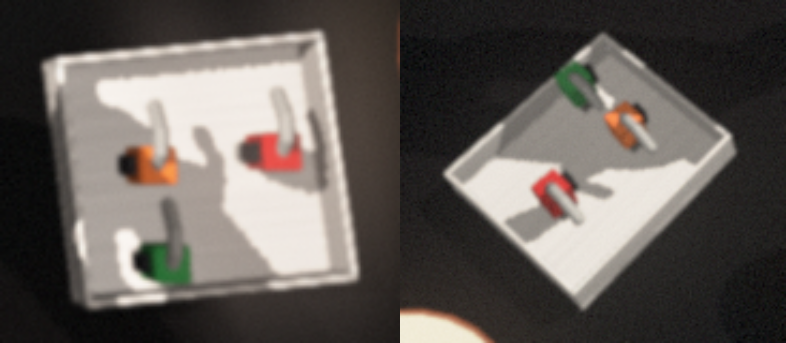

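All three stand in the tray. Now blue.

arm_command:
  targets:
    - [0.0015, 0.0005, 0.02, 0, 0, 0]
    - [0, 0, 0.02, 0, 0, 0]
    - [0, 0, 0.02, 0, 0, 0]
    - [0, 0, 0.016, 0, 0, 0]
    - [0, 0, 0.012, 0, 0, 0]
    - [0, 0, 0.012, 0, 0, 0]
    - [0, 0, 0.01, 0, 0, 0]
    - [0, 0, 0.007, 0, 0, 0]
    - [0, 0, 0.003, 0, 0, 0]
    - [0, 0, 0, 0, 0, 0]

```text
clock: 32.48
eef_pos: [629.1, 266.3, 60.3]
tcp_rot: [-3.141, 0.0, 1.559]
contact_force: [0.1, 0.5, 0.3]
opening: 0.706
```

arm_command:
  targets:
    - [0, 0, 0, 0, 0, 0]
    - [0, 0, 0, 0, 0, 0]
    - [0, 0, 0, 0, 0, 0]
    - [0, 0, 0, 0, 0, 0]
    - [0, 0, 0, 0, 0, 0]
    - [0, 0, 0, 0, 0, 0]
    - [0, 0, 0, 0, 0, 0]
  fingers: 0.0

```text
clock: 33.07
eef_pos: [630.1, 266.4, 62.1]
tcp_rot: [3.14, -0.0, 1.559]
contact_force: [-0.9, -2.9, 5.4]
opening: 0.347
```

arm_command:
  targets:
    - [0, 0, -0.004, 0, 0, 0]
    - [0, 0, -0.004, 0, 0, 0]
    - [0, 0, -0.004, 0, 0, 0]
    - [0, 0, -0.006, 0, 0, 0]
    - [0, 0, -0.008, 0, 0, 0]
    - [0, 0, -0.008, 0, 0, 0]
    - [0, 0, -0.01, 0, 0, 0]
    - [0, 0, 0, 0, 0, 0]

```text
clock: 33.73
eef_pos: [630.6, 267.0, 107.6]
tcp_rot: [3.138, -0.001, 1.559]
contact_force: [0.8, 0.7, -0.8]
opening: 0.346
```

arm_command:
  targets:
    - [0, 0, -0.025, 0, 0, 0]
    - [0, 0, -0.025, 0, 0, 0]
    - [-0.006, 0, -0.024, 0, 0, 0]
    - [-0.03, -0.01, 0, 0, 0, 0]
    - [-0.03, -0.01, 0, 0, 0, 0]
    - [-0.03, -0.01, 0, 0, 0, 0]
    - [-0.03, -0.01, 0, 0, 0, 0]
    - [-0.03, -0.01, 0, 0, 0, 0]
    - [-0.03, -0.01, 0, 0, 0, 0]
    - [-0.03, -0.01, 0, 0, 0, 0]
    - [-0.03, -0.01, 0, 0, 0, 0]
    - [-0.03, -0.01, 0, 0, 0, 0]
    - [-0.03, -0.01, 0, 0, 0, 0]
    - [-0.03, -0.01, 0, 0, 0, 0]
    - [-0.03, -0.01, 0, 0, 0, 0]
    - [-0.03, -0.01, 0, 0, 0, 0]
    - [-0.03, -0.01, 0, 0, 0, 0]
    - [-0.03, -0.01, 0, 0, 0, 0]
    - [-0.03, -0.01, 0, 0, 0, 0]
    - [-0.03, -0.01, 0, 0, 0, 0]

```text
clock: 35.4
eef_pos: [452.5, -248.9, 179.1]
tcp_rot: [3.141, 0.0, 1.559]
contact_force: [0.2, 0.8, -1.0]
opening: 0.341
```

arm_command:
  targets:
    - [-0.03, -0.01, 0, 0, 0, 0]
    - [-0.03, -0.01, 0, 0, 0, 0]
    - [-0.03, -0.012, 0, 0, 0, 0]
    - [-0.03, -0.012, 0, 0, 0, 0]
    - [-0.03, -0.011, 0, 0, 0, 0]
    - [0, 0, 0, 0, 0, 0]
    - [0, 0, 0, 0, 0, 0]

```text
clock: 35.98
eef_pos: [395.7, -398.2, 178.9]
tcp_rot: [3.141, 0.0, 1.556]
contact_force: [0.9, 0.4, -0.8]
opening: 0.343
```

Run:
```python
from h import *
g=grab('scene','s11.png');cv2.imwrite('pics/s11c.png',cv2.resize(g['image'][160:370,20:300],(800,600)))
print(r.sense()['eef_pos'],r.sense()['opening'])
```

```text
[ 396.00846305 -397.08088352  178.74232992] 0.3483205649771532
```

View pics/s11c.png

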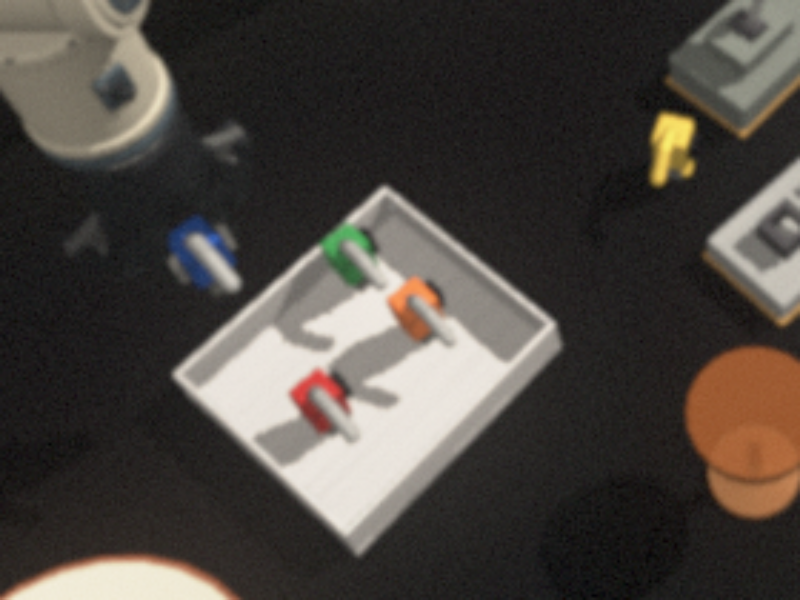

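arm_command:
  targets:
    - [0, 0.002, 0.02, 0, 0, 0]
    - [0, 0, 0.02, 0, 0, 0]
    - [0, 0, 0.02, 0, 0, 0]
    - [0, 0, 0.02, 0, 0, 0]
    - [0, 0, 0.02, 0, 0, 0]
    - [0, 0, 0.015, 0, 0, 0]
    - [0, 0, 0.012, 0, 0, 0]
    - [0, 0, 0.007, 0, 0, 0]
    - [0, 0, 0.004, 0, 0, 0]
    - [0, 0, 0.002, 0, 0, 0]
    - [0, 0, 0, 0, 0, 0]

```text
clock: 36.95
eef_pos: [398.7, -396.9, 39.0]
tcp_rot: [3.141, 0.0, 1.559]
contact_force: [0.8, -0.1, -0.7]
opening: 0.342
```

arm_command:
  targets:
    - [0, 0, 0.001, 0, 0, 0]
    - [0, 0, 0.001, 0, 0, 0]
    - [0, 0, 0.001, 0, 0, 0]
    - [0, 0, 0, 0, 0, 0]

```text
clock: 37.28
eef_pos: [398.8, -397.4, 37.0]
tcp_rot: [3.141, 0.001, 1.559]
contact_force: [-0.7, 1.1, 8.9]
opening: 0.346
```

arm_command:
  targets:
    - [0, 0, 0, 0, 0, 0]
    - [0, 0, 0, 0, 0, 0]
    - [0, 0, 0, 0, 0, 0]
    - [0, 0, 0, 0, 0, 0]
    - [0, 0, 0, 0, 0, 0]
    - [0, 0, -0.005, 0, 0, 0]
    - [0, 0, -0.015, 0, 0, 0]
    - [0, 0, -0.025, 0, 0, 0]
    - [0, 0, -0.025, 0, 0, 0]
    - [0, 0, -0.025, 0, 0, 0]
    - [0, 0, -0.025, 0, 0, 0]
    - [0, 0, -0.025, 0, 0, 0]
    - [0, 0, 0, 0, 0, 0]
  fingers: 0.055

```text
clock: 38.37
eef_pos: [400.3, -398.8, 186.0]
tcp_rot: [3.136, 0.005, 1.559]
contact_force: [1.0, 0.2, 0.7]
opening: 0.645
```

Run:
```python
from h import *
g=grab('scene','s12.png');f=grab('top','t12.png')
im=f['image'][228:288,172:292];b=g['image'][200:370,60:260]
k=g['image'][110:210,240:360]
cv2.imwrite('pics/s12c.png',np.vstack([np.hstack([cv2.resize(b,(400,340)),cv2.resize(k,(400,340),interpolation=2)]),cv2.resize(im[:,:80],(800,600),interpolation=2)[150:400]]))
im2=cv2.resize(im[:, :80],(800,600),interpolation=2);cv2.imwrite('pics/k12.png',cv2.convertScaleAbs(im2,alpha=1.8))
print(r.sense()['eef_pos'],r.sense()['opening'])
```

```text
[ 398.84039263 -397.32646928  182.02679266] 0.6413927502364591
```

View pics/s12c.png

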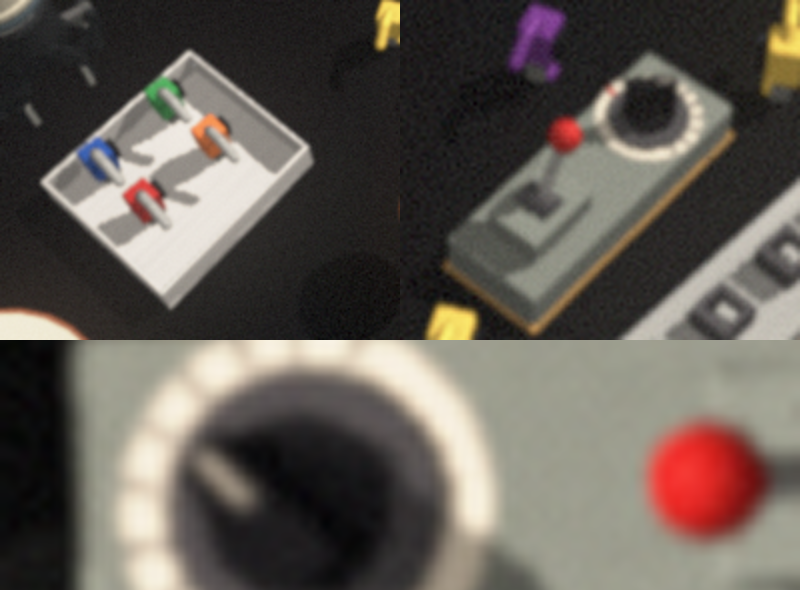

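View pics/k12.png

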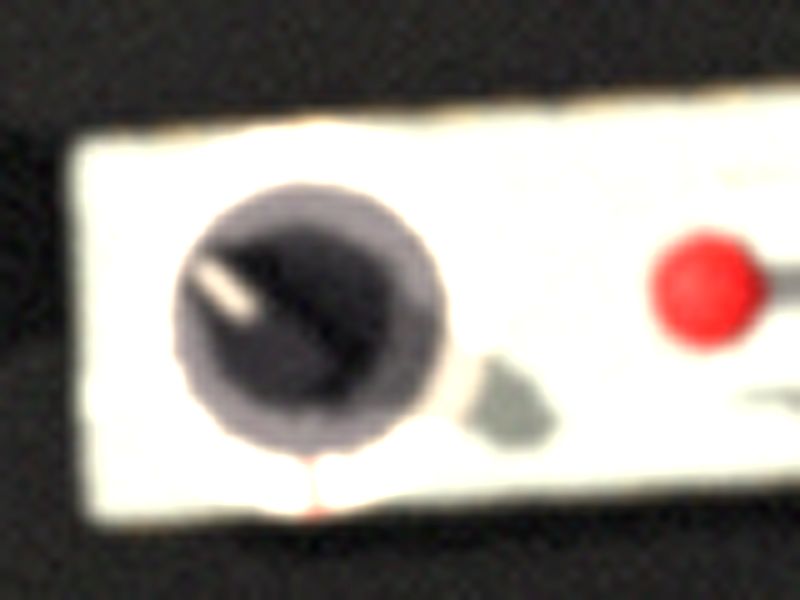

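All four spouts stand in the tray, and the lever is still shut, with its ball at (565,135) in the crop. I'll measure the knob next.

Run:
```python
from h import *
f=r.grab_frame('top');U=lambda p:(p[0]/10+172,p[1]/10+228)
print('disc',on(f,*U((310,318)),50).round(1))
a,b=on(f,*U((193,257)),84),on(f,*U((250,315)),84);print(a.round(1),b.round(1),np.degrees(np.arctan2(*(a-b)[[1,0]])))
im=f['image'][228:288,172:252];h=cv2.cvtColor(im,cv2.COLOR_BGR2HSV);m=cv2.inRange(h,(0,0,0),(180,255,110))
gr=im.max(2)
w=(gr>95).astype(np.uint8);w[:,:17]=0
k,l,s,c=cv2.connectedComponentsWithStats(w)
for i in range(1,k):
    if 5<s[i][4]<80 and s[i][0]<35:
        ys,xs=np.nonzero(l==i);P=np.array([on(f,x+172,y+228,84)[:2] for x,y in zip(xs,ys)]);e=np.linalg.eigh(np.cov(P.T))[1][:,1];print('line',s[i],P.mean(0).round(1),np.degrees(np.arctan2(e[1],e[0])))
print('tick',on(f,*U((313,487)),42).round(1))
```

```text
disc [460.6 213.9  50. ]
[475.2 232.1  84. ] [462.1 219.   84. ] 45.10275191102639
tick [421.3 215.   42. ]
```

arm_command:
  targets:
    - [0.031, 0.003, 0, 0, 0, 0]
    - [0.031, 0.003, 0, 0, 0, 0]
    - [0.031, 0.003, 0, 0, 0, 0]
    - [0.031, 0.003, 0, 0, 0, 0]
    - [0.031, 0.003, 0, 0, 0, 0]
    - [0.031, 0.003, 0, 0, 0, 0]
    - [0.031, 0.003, 0, 0, 0, 0]
    - [0.031, 0.003, 0, 0, 0, 0]
    - [0.031, 0.003, 0, 0, 0, 0]
    - [0.031, 0.003, 0, 0, 0, 0]
    - [0.031, 0.003, 0, 0, 0, 0]
    - [0.031, 0.003, 0, 0, 0, 0]
    - [0.031, 0.003, 0, 0, 0, 0]
    - [0.031, 0.003, 0, 0, 0, 0]
    - [0.031, 0.003, 0, 0, 0, 0]
    - [0.031, 0.003, 0, 0, 0, 0]
    - [0.031, 0.003, 0, 0, 0, 0]
    - [0.031, 0.003, 0, 0, 0, 0]
    - [0.03, 0, 0, 0, 0, 0]
    - [0.027, 0, 0, 0, 0, 0]
  fingers: 0.05

```text
clock: 40.18
eef_pos: [458.7, 218.9, 179.3]
tcp_rot: [-3.139, 0.001, 1.559]
contact_force: [1.2, -0.5, -0.1]
opening: 0.586
```

arm_command:
  targets:
    - [0, 0, 0, 0, 0, 0.122]
    - [0, 0, 0, 0, 0, 0.122]
    - [0, 0, 0, 0, 0, 0.122]
    - [0, 0, 0, 0, 0, 0.122]
    - [0, 0, 0, 0, 0, 0.122]
    - [0, 0, 0, 0, 0, 0.122]
    - [0, 0, 0, 0, 0, 0.122]
    - [0, 0, 0, 0, 0, 0.122]
    - [0, 0, 0, 0, 0, 0.122]
    - [0, 0, 0, 0, 0, 0.122]
    - [0, 0, 0, 0, 0, 0.122]
    - [0, 0, 0, 0, 0, 0.122]
    - [0, 0, 0, 0, 0, 0.122]
    - [0, 0, 0, 0, 0, 0.122]
    - [0, 0, 0, 0, 0, 0.122]
    - [0, 0, 0, 0, 0, 0.122]
    - [0, 0, 0, 0, 0, 0.122]
    - [0, 0, 0, 0, 0, 0.122]
    - [0, 0, 0, 0, 0, 0.14]

```text
out of range
```

arm_command:
  targets:
    - [0, 0, 0, 0, 0, 0.122]
    - [0, 0, 0, 0, 0, 0.122]
    - [0, 0, 0, 0, 0, 0.122]
    - [0, 0, 0, 0, 0, 0.122]
    - [0, 0, 0, 0, 0, 0.122]
    - [0, 0, 0, 0, 0, 0.122]
    - [0, 0, 0, 0, 0, 0.122]
    - [0, 0, 0, 0, 0, 0.122]
    - [0, 0, 0, 0, 0, 0.122]
    - [0, 0, 0, 0, 0, 0.122]
    - [0, 0, 0, 0, 0, 0.122]
    - [0, 0, 0, 0, 0, 0.122]
    - [0, 0, 0, 0, 0, 0.122]
    - [0, 0, 0, 0, 0, 0.122]
    - [0, 0, 0, 0, 0, 0.122]
    - [0, 0, 0, 0, 0, 0.122]
    - [0, 0, 0, 0, 0, 0.122]
    - [0, 0, 0, 0, 0, 0.122]
    - [0, 0, 0, 0, 0, 0.122]
    - [0, 0, 0, 0, 0, 0]

```text
clock: 41.85
eef_pos: [458.8, 217.0, 179.4]
tcp_rot: [3.139, 0.001, -0.765]
contact_force: [-0.6, -0.2, -0.1]
opening: 0.584
```

Run:
```python
from h import *
g=grab('scene','s13.png');s=r.sense()
M=R.from_euler('xyz',s['tcp_rot']).as_matrix();print(s['eef_pos'],s['tcp_rot'],s['qpos'][5],'shift mm tool',M.T@(np.array([460.5,217,60])-s['eef_pos']))
cv2.imwrite('pics/s13c.png',cv2.resize(g['image'][60:240,220:460],(800,600)))
```

```text
[458.89171907 217.07540406 179.54595618] [ 3.13939809e+00  8.51839616e-04 -7.56975859e-01] 1.1958850589595964 shift mm tool [  1.32270076  -1.31198274 119.54228145]
```

View pics/s13c.png

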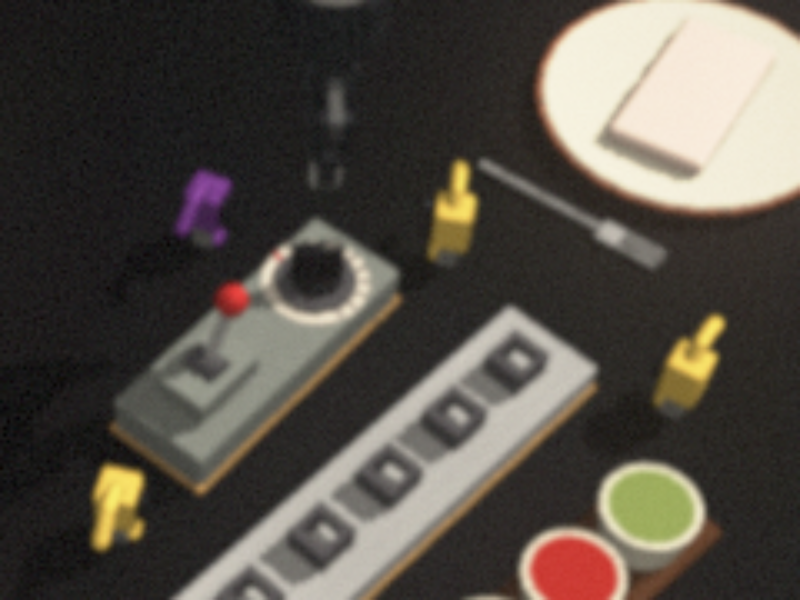

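arm_command:
  targets:
    - [0.001, -0.001, 0.02, 0, 0, 0.015]
    - [0, 0, 0.02, 0, 0, 0]
    - [0, 0, 0.02, 0, 0, 0]
    - [0, 0, 0.02, 0, 0, 0]
    - [0, 0, 0.014, 0, 0, 0]
    - [0, 0, 0.01, 0, 0, 0]
    - [0, 0, 0.008, 0, 0, 0]
    - [0, 0, 0.005, 0, 0, 0]
    - [0, 0, 0.003, 0, 0, 0]
    - [0, 0, 0, 0, 0, 0]

```text
clock: 42.73
eef_pos: [461.1, 217.5, 60.6]
tcp_rot: [3.141, 0.0, -0.773]
contact_force: [0.1, -0.2, 0.2]
opening: 0.583
```

arm_command:
  targets:
    - [0, 0, 0, 0, 0, 0]
    - [0, 0, 0, 0, 0, 0]
    - [0, 0, 0, 0, 0, 0]
    - [0, 0, 0, 0, 0, 0]
    - [0, 0, 0, 0, 0, 0]
    - [0, 0, 0, 0, 0, 0]
    - [0, 0, 0, 0, 0, 0]
    - [0, 0, 0, 0, 0, 0]
  fingers: 0.0
  squeeze: 30

```text
clock: 43.4
eef_pos: [462.2, 216.9, 61.6]
tcp_rot: [-3.141, -0.002, -0.773]
contact_force: [3.6, -7.7, 3.4]
opening: 0.157
```

Gripped at 13.4 mm, which fits the 14 mm bar. Now I turn anticlockwise, which is negative about tool z.

arm_command:
  targets:
    - [0.001, 0, 0, 0, 0, 0]
    - [0, 0, 0, 0, 0, -0.1]
    - [0, 0, 0, 0, 0, -0.1]
    - [0, 0, 0, 0, 0, -0.1]
    - [0, 0, 0, 0, 0, -0.1]

```text
clock: 43.82
eef_pos: [462.3, 216.6, 61.6]
tcp_rot: [-3.141, -0.001, -0.369]
contact_force: [0.7, -4.1, 5.8]
opening: 0.158
```

arm_command:
  targets:
    - [0, 0, 0, 0, 0, -0.1]
    - [0, 0, 0, 0, 0, -0.1]
    - [0, 0, 0, 0, 0, -0.1]
    - [0, 0, 0, 0, 0, -0.1]
    - [0, 0, 0, 0, 0, -0.1]
    - [0, 0, 0, 0, 0, -0.1]
    - [0, 0, 0, 0, 0, -0.1]
    - [0, 0, 0, 0, 0, -0.1]
    - [0, 0, 0, 0, 0, -0.1]
    - [0, 0, 0, 0, 0, -0.1]

```text
clock: 44.65
eef_pos: [462.8, 216.6, 61.6]
tcp_rot: [3.14, -0.002, 0.631]
contact_force: [2.2, -4.2, 3.5]
opening: 0.157
```

```bash
python3 -c "
from h import *
s=r.sense();print(s['eef_pos'],s['tcp_rot'],s['contact_force'],s['wrist_torque'],s['opening'])"
```

```text
[462.77127844 216.57044926  61.64106323] [ 3.14045175e+00 -1.54784269e-03  6.31346300e-01] [ 2.20578833 -4.1556989   3.54044764] [-0.82583703 -0.18341677 -0.09385629] 0.15719192040324342
```

arm_command:
  targets:
    - [0, 0, 0, 0, 0, -0.1]
    - [0, 0, 0, 0, 0, -0.1]
    - [0, 0, 0, 0, 0, -0.1]
    - [0, 0, 0, 0, 0, -0.1]
    - [0, 0, 0, 0, 0, -0.1]
    - [0, 0, 0, 0, 0, -0.1]
    - [0, 0, 0, 0, 0, -0.1]
    - [0, 0, 0, 0, 0, -0.1]
    - [0, 0, 0, 0, 0, -0.08]
    - [0, 0, 0, 0, 0, 0]

```text
clock: 45.48
eef_pos: [463.0, 216.8, 61.6]
tcp_rot: [3.139, -0.001, 1.51]
contact_force: [2.8, -4.0, 5.7]
opening: 0.157
```

```bash
python3 -c "
from h import *
s=r.sense();print(s['eef_pos'],s['tcp_rot'],s['contact_force'],s['wrist_torque'],s['opening'])"
```

```text
[463.02884089 216.83104196  61.64070922] [ 3.13914057e+00 -5.27411021e-04  1.51002950e+00] [ 2.77287999 -4.01511423  5.74964727] [-8.77514816e-01 -4.69730535e-01  5.24780363e-04] 0.1574562057651277
```

arm_command:
  targets:
    - [0, 0, 0, 0, 0, -0.04]
    - [0, 0, 0, 0, 0, -0.04]
    - [0, 0, 0, 0, 0, 0]

```text
clock: 45.73
eef_pos: [463.0, 216.8, 61.6]
tcp_rot: [3.139, -0.0, 1.586]
contact_force: [3.3, -3.7, 5.7]
opening: 0.159
```

```bash
python3 -c "
from h import *
s=r.sense();print(s['eef_pos'],s['tcp_rot'],s['contact_force'],s['wrist_torque'],s['opening'])"
```

```text
[463.04996167 216.84242167  61.63884798] [ 3.13910139e+00 -3.32997115e-04  1.58574318e+00] [ 3.32219376 -3.72441203  5.72897608] [-0.87730765 -0.48737207  0.028165  ] 0.1585691158550556
```

arm_command:
  targets:
    - [0, 0, 0, 0, 0, -0.03]
    - [0, 0, 0, 0, 0, -0.03]
    - [0, 0, 0, 0, 0, 0]

```text
clock: 45.98
eef_pos: [463.1, 217.0, 61.6]
tcp_rot: [3.139, -0.001, 1.644]
contact_force: [3.8, -4.2, 4.9]
opening: 0.161
```

```bash
python3 -c "
from h import *
s=r.sense();print(s['tcp_rot'],s['contact_force'],s['wrist_torque'])"
```

```text
[ 3.13902600e+00 -6.52016191e-04  1.64376754e+00] [ 3.82389483 -4.24492834  4.90317582] [-0.80872461 -0.59197308 -0.67407462]
```

arm_command:
  targets:
    - [0, 0, 0, 0, 0, -0.03]
    - [0, 0, 0, 0, 0, -0.03]
    - [0, 0, 0, 0, 0, 0]

```text
clock: 46.23
eef_pos: [462.9, 217.0, 61.7]
tcp_rot: [3.139, -0.001, 1.702]
contact_force: [2.8, -3.1, 6.6]
opening: 0.158
```

```bash
python3 -c "
from h import *
s=r.sense();print(s['tcp_rot'],s['contact_force'],s['wrist_torque'])"
```

```text
[ 3.13949179e+00 -1.00854335e-03  1.70189697e+00] [ 2.8239719  -3.08626438  6.62298382] [-0.71439255 -0.44390026 -1.38369022]
```

The torque jumped to 1.4 N m at yaw of about 1.62, so this is the zero stop. I'll relax slightly, open, and rise clear.

arm_command:
  targets:
    - [0, 0, 0, 0, 0, 0.03]
    - [0, 0, 0, 0, 0, 0.025]
    - [0, 0, 0, 0, 0, 0]

```text
clock: 46.48
eef_pos: [462.9, 217.0, 61.6]
tcp_rot: [3.139, -0.001, 1.646]
contact_force: [2.2, -2.6, 5.6]
opening: 0.156
```

arm_command:
  targets:
    - [0, 0, 0, 0, 0, 0]
    - [0, 0, 0, 0, 0, 0]
    - [0, 0, 0, 0, 0, 0]
    - [0, 0, 0, 0, 0, 0]
    - [0, 0, 0, 0, 0, 0]
    - [0, 0, -0.01, 0, 0, 0]
    - [0, 0, -0.025, 0, 0, 0]
    - [0, 0, -0.03, 0, 0, 0]
    - [0, 0, -0.03, 0, 0, 0]
    - [0, 0, -0.03, 0, 0, 0]
    - [0, 0, -0.025, 0, 0, 0]
    - [0, 0, 0, 0, 0, 0]
  fingers: 0.05

```text
clock: 47.48
eef_pos: [464.3, 218.0, 216.6]
tcp_rot: [3.134, -0.003, 1.651]
contact_force: [0.8, 0.5, 0.4]
opening: 0.583
```

arm_command:
  targets:
    - [0.03, -0.005, 0, 0, 0, 0]
    - [0.03, -0.005, 0, 0, 0, 0]
    - [0.03, -0.005, 0, 0, 0, 0]
    - [0.03, -0.005, 0, 0, 0, 0]
    - [0.03, -0.005, 0, 0, 0, 0]
    - [0.03, -0.005, 0, 0, 0, 0]
    - [0.03, -0.005, 0, 0, 0, 0]
    - [0.03, -0.005, 0, 0, 0, 0]
    - [0.03, -0.005, 0, 0, 0, 0]
    - [0.03, -0.005, 0, 0, 0, 0]
    - [0, 0, 0, 0, 0, 0]
    - [0, 0, 0, 0, 0, 0]

```text
clock: 48.48
eef_pos: [387.0, 512.6, 210.4]
tcp_rot: [-3.141, 0.001, 1.653]
contact_force: [0.3, 0.1, -0.1]
opening: 0.583
```

Run:
```python
from h import *
g=grab('scene','s14.png');f=grab('top','t14.png')
cv2.imwrite('pics/s14c.png',np.hstack([cv2.resize(g['image'],(400,300)),cv2.resize(f['image'],(400,300))]))
k=f['image'][228:288,172:292];cv2.imwrite('pics/k14.png',cv2.resize(k,(780,390),interpolation=2))
print(r.sense()['eef_pos'],r.sense()['contact_force'])
```

```text
[387.71587145 510.88090988 210.48527974] [-0.39878392 -0.04068984 -0.47761313]
```

View pics/s14c.png

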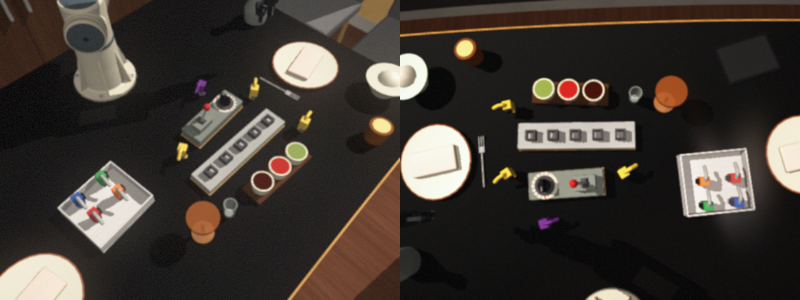

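View pics/k14.png

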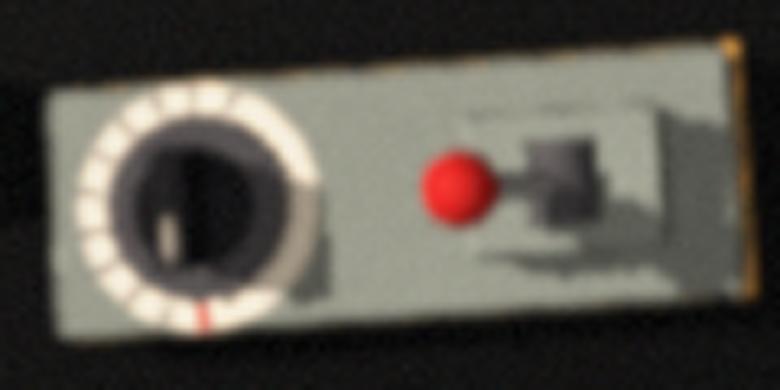

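Run:
```python
from h import *
f=r.grab_frame('top');g=r.grab_frame('scene')
a,b=[on(f,p[0]/6.5+172,p[1]/6.5+228,84) for p in((165,210),(173,264))];d=b-a
print(a.round(1),b.round(1),np.degrees(np.arctan2(d[1],d[0]))%360)
k=g['image'][110:170,280:350];cv2.imwrite('pics/k15.png',cv2.convertScaleAbs(cv2.resize(k,(700,600),interpolation=2),alpha=1.6))
for n,im0,c in(('scene','s',g),('top','t',f)):
    p=cv2.imread('pics/%s0.png'%n);d=cv2.absdiff(cv2.GaussianBlur(p,(5,5),0),cv2.GaussianBlur(c['image'],(5,5),0)).max(2)
    cv2.imwrite('pics/diff_%s.png'%n,cv2.convertScaleAbs(d,alpha=3))
x=[cv2.resize(cv2.imread('pics/diff_%s.png'%n),(400,300)) for n in('scene','top')];cv2.imwrite('pics/diff.png',np.hstack(x))
```

```text
[460.3 218.2  84. ] [441.9 215.2  84. ] 189.01239706324264
```

View pics/k15.png

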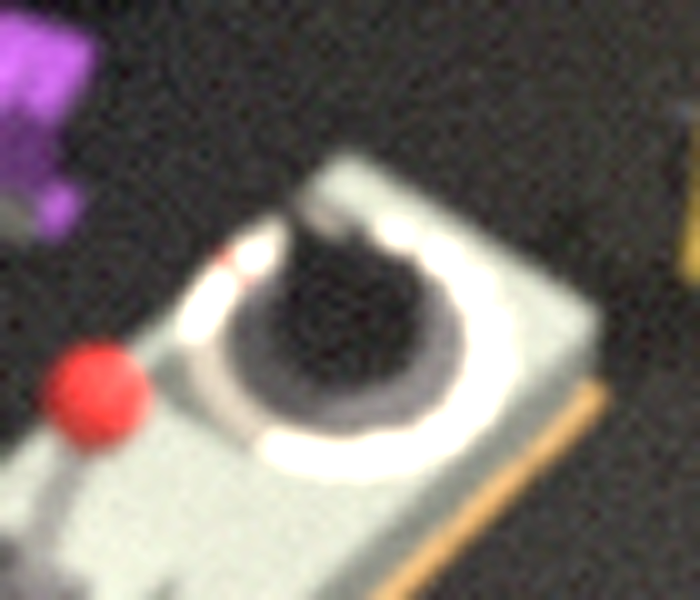

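View pics/diff.png

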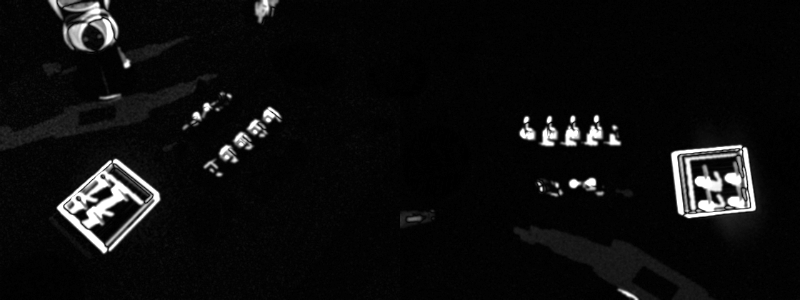

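```bash
python3 -c "
from h import *
s=r.sense();print(s['clock'],s['qvel'].round(3));print(r.sign_off())"
```

```text
48.6833 [-0.006 -0.003 -0.002  0.002  0.     0.001]
the job is handed in; nothing more can be done
None
```

I finished the job and handed it in at 48.7 s; no verdict was reported.

- **Lever:** I pushed the shut-off lever to its stop while all the spouts were still clipped on. The force rose to 43 N as it hit the stop. The ball then showed within about 1 px of where it should be when shut.
- **Spouts:** Red, orange, green and blue were there and white was absent. I took each one off with its button held in and stood it in the tray. The last pictures show all four standing there and all the sockets empty.
- **Tray:** It was knocked about 17 mm aside after I placed red, so I measured it again before placing the rest. It is still upright.
- **Counter knob:** I turned it back until the torque jumped to 1.4 N m, which I took as the zero stop. In the picture the white line reads about 189° against 183–184° for the red tick. That is within my roughly 5° reading error at that pixel size, and the knob can't turn past its stop in that direction.
- **Bystanders:** Comparing the first and last pictures shows no change at the glasses, the dip board or the look-alikes.

**Possible concern:** the 43 N push was made with the fingertips, not the arm or the gripper's body, which is what the 40 N limit covers.

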